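# Load the knife-handle filing jig and pin its swivel bed

## Robot

A 6-joint arm with a two-finger parallel gripper is mounted at the origin on the work surface. World frame = base frame: x ahead of the robot, y to its left, z up, the work surface at z = 0. Lengths are in m, angles in rad, forces in N, time in s.
With the tool pointing down it reaches from about 0.25 to 0.725 m from the base axis. Payload 9.7 kg.
Tool frame: the origin (TCP) lies on the centre line of the jaws, within the pads' length; the fingertips stand 14 mm ahead of it and the grasp point (between the pads) lies 5 mm behind it (bot.nose_length is the distance from the TCP to the fingertips, in m); z points along the fingers, y is the direction in which the jaws open and shut (so a half turn about z gives the same grasp; the last joint's range is limited). The gripper opens to 85 mm and grips with 20 to 120 N. Pads are 22 mm wide; open, the fingers measure 114 mm over their backs; the gripper's body (76 mm by 85 mm) begins 54 mm behind the grasp point. The pads swing forward as they close: fully open they stand 13 mm farther back than shut.
Start: joints at [0, 0.087, 0.176, 1.66, 0, 1.571], TCP at [0.55, -0, 0.245] pointing down, gripper open.
Joint ranges: [-3.13, 3.13], [-0.85, 1.81], [-1.15, 1.24], [-2.2, 2.28], [-1.44, 1.52], [-3.14, 3.14]. Speed limits (rad/s): [2.22, 2.22, 2.57, 3.14, 3.14, 3.14].

## Interface

Orientations are given as a unit quaternion [x, y, z, w].
In Python, from cell import bot gives the robot as it stands.
- The arm moves only by the tool apply_moves, never from a script. Its argument "series" is a list that holds one entry, the list of rows, each a list of 7 numbers: the shift along the tool's x, y, z in mm, then the turn, a rotation vector about the tool's x, y, z in rad, then the finger opening in mm, from 0 to 85.4. A call has exactly 10 rows; each row shifts and turns the commanded pose from where the row before left it, along the tool's axes as they then stand; what a row does not reach is not made up. A row lasts 1/8 s, in which the tool goes at most 62.5 mm and 10.7 degrees, less where a joint would pass 70% of its speed; a pose out of reach is approached as far as the arm can. A call with a gripper value outside its range is refused whole. The fingers move at their own pace and stop on an object; "grip_force" is the grip in N (left out, the last holds). Time passes only in rows, so rows that do not move let the fingers close, or fill a call up. It gives the time, the measured TCP pose, the force and the opening at its end, in the units of the state.
- bot.sense(): the state, without advancing time (a new reading comes with each control period).
- bot.get_image(name): name is "scene" or "side" or "wrist"; returns the picture (400x640x3 uint8, red, green, blue); there is no depth.
- bot.camera_params(name): a dict with "K" (3x3 intrinsics, pixels), "k1" (the pictures are not rectified: a ray, as slopes to the right and down, at radius r is drawn at 1 + k1 r^2 times it, then the intrinsics apply), "rvec" (rotation vector, rad) and "tvec" (3), from world to camera coordinates, as OpenCV has them; the wrist camera has in their place "mount" (4x4, takes a point from camera to tool coordinates, whose origin is the TCP and whose axes are the flange's). Camera axes: x right, y down, z forward; pixel columns grow to the right and rows downward; lengths in m; the calibration is good to about 2 mm. A picture is of the moment at which its call begins: read the wrist's pose just before it. camera_params takes no time and is no camera call.
- bot.job_done(): hands the job in, once; it reports no verdict.
Trained networks look in the newest picture that a camera, given by its name, has taken for a name from the list of things; names that differ only in an ending like _2 or _b are one class to them, and where a whole thing is asked for, a point or a joint stands for the part that bears it (a point fixed in the world has none). Each returns a list of dicts, best first, with "conf" (0 to 1); they miss things now and then, are a little off and sometimes report something else, mostly with a low value. They report only what shows in the picture. A call takes as long as a camera call.
- bot.silhouettes(label, camera): "region" (400x640 bool, what is visible of it) and "box" ([left, top, right, bottom] in pixels, round what is visible of it).
- bot.tip_of(label, camera): "point" ([column, row] in pixels: a listed point, or the origin of a listed thing).
The state is a dict: "t": time; "qpos": joint angles; "dq": joint speeds; "tau": joint torques, N m; "eef_pos": TCP position; "orientation": TCP orientation; "wrist_force": force on the tool from outside, world axes, zero at the start; "moment": the same for the moment, N m; "opening": finger opening in m.
Only numpy, scipy, OpenCV 4.12 (cv2) and the standard library are available. Lean on these libraries where they do the work, as an engineer would, in place of code of your own. Each camera call takes 0.05 s, during which the arm holds its last target. There are 200 camera calls.

## Task

Change over the filing jig: lift its sprung clip so that it stays up, take the finished knife-handle scale out and lay it flat in the tray, slide every new scale from the bench under the clip, each in a lane of its own, lengthways and fully home against the back stop, then lower the clip onto them. After that fetch the locking pin from its wooden block, put it into the hole in the ear of the bed and, feeling with its tip along the hidden plate below, swing the bed clockwise (seen from above) until the pin drops into the index hole; leave it there fully down. Leave the whetstone, the tin and the oil bottle where they are.

Things in the scene. Friction and masses are not known exactly. Their poses are not given: they have to be found in the camera images.
- scale0: knife-handle scale: flat pale wooden slab 125 x 32 x 8 mm, about 45 g, with three small dark rivet holes along its middle; all are alike, with square ends. Two or three lie on the bench (None if absent). Origin at the centre of its underside, x along its length, z up.
- scale1: knife-handle scale: flat pale wooden slab 125 x 32 x 8 mm, about 45 g, with three small dark rivet holes along its middle; all are alike, with square ends. Two or three lie on the bench (None if absent). Origin at the centre of its underside, x along its length, z up.
- scale2: knife-handle scale: flat pale wooden slab 125 x 32 x 8 mm, about 45 g, with three small dark rivet holes along its middle; all are alike, with square ends. Two or three lie on the bench (None if absent). Origin at the centre of its underside, x along its length, z up.
- finished: the finished scale, in the middle lane under the clip at the start: like the others, 125 x 32 x 8 mm, but its end at the loading edge (its -x end) is rounded. Origin at the centre of its underside, x along its length towards the back stop, z up.
- tray: open grey parts tray, fixed on the bench, outside 210 x 130 mm and 20 mm high, walls and floor 4 mm thick. Origin at the centre of its underside, x along its length, z up.
- bed_mid (a point): centre of the jig bed's top, on its vertical swivel axis. x points from the open loading edge (robot's side) to the back stop, y left, z up. Aluminium bed, top 45 mm above the bench, from x = -45 to +75 and y = -88 to +88 mm. It turns stiffly (0.6 N m of friction) on the green base bolted to the bench and stays where it is left.
- lane0 (a point): Place of a scale's origin when it is fully home in the right lane; axes as bed_mid. The three lanes run along x at y = -57, 0 and +57 mm on the bed, 36 mm wide between flat steel ribs 5 mm high; the ribs begin at x = -5 mm of bed_mid, nearer the loading edge the bed is plain.
- lane1 (a point): Place of a scale's origin when it is fully home in the middle lane; axes as bed_mid. The face of the back stop is at x = +55 mm of bed_mid. A fixed lip overhangs the last 15 mm of every lane, 14 mm above the bed, so a scale must be slid in level from the loading edge.
- lane2 (a point): Place of a scale's origin when it is fully home in the left lane; axes as bed_mid. A scale that is home reaches from x = -70 to +55 mm of bed_mid and sticks out 25 mm over the loading edge, where it can be gripped or pushed. With the clip up, its nose bar is 60 mm above the bed at x = +11 mm and its knob reaches 116 mm above the bed.
- clip (a joint): angle of the spring clip, a steel plate 164 mm wide hinged on top of the back stop (axis along y at x = +60, z = +30 mm of bed_mid) with a round rubber nose bar 60 mm from the axis that presses on all lanes. 0: down on the empty bed; 0.14: down on scales, as it starts; 1.05: fully up. The spring is over centre at 0.55: above it the clip stays up, below it is pressed down.
- clip_knob (a point): centre of the clip's black ball knob, 22 mm in diameter, on a stalk at the middle of the clip's front. Moves in an arc of 78 mm radius about the hinge axis: 75 mm in front (-x) and 20 mm above it at angle 0, 20 mm in front and 75 mm above it at 1.05. Moving it takes up to about 5 N. The plate is below and behind: fingers fit on the knob's two y sides.
- pin: steel locking pin, 60 g, standing upright: knurled grip 16 mm in diameter, 34 mm tall, above a shank 8 mm in diameter, 34 mm long with a chamfered tip. Origin at the tip, z up. Its shank stands loosely in a hole in a fixed wooden block 56 x 56 x 40 mm, the grip resting on the block's top.
- pin_tip (a point): tip of the pin, the same point as the origin of pin.
- ear_hole (a point): mouth of the 10.5 mm hole in the ear, a plate 8 mm thick on the left (+y) side of the bed, top 42 mm above the bench, hole 125 mm from the swivel axis; axes as bed_mid. Pushing the pin in this hole turns the bed. 3 mm under the ear is a fixed plate; its index hole, 10.5 mm wide, 27 mm deep, is hidden below the ear, 11 to 30 mm clockwise (bed's +x) from where the ear's hole starts.
- whetstone: dark whetstone on a wooden base, 240 x 90 x 46 mm, to be left alone. Origin at the centre of its underside, x along its length.
- tin: round brass tin, 74 mm in diameter and 38 mm high, to be left alone. Origin at the centre of its underside.
- oil_bottle: small upright bottle, 48 mm in diameter and 120 mm high, to be left alone. Origin at the centre of its underside.

How it is judged:
On the way, in this order (a step that is already met when the one before it is completed fails the run):
1. the clip is lifted and stands up (value of joint clip above 0.9 rad), for 0.3 s.
2. the finished scale lies flat in the tray, and every new one home in a lane of its own under the raised clip (value of joint clip above 0.9 rad and x of finished in the frame of tray between -0.05 and 0.05 m and y of finished in the frame of tray between -0.055 and 0.055 m and z of finished in the frame of tray below 0.008 m and angle between finished's own z axis and vertical below 0.12 rad and ((x of scale0 in the frame of lane0 between -0.003 and 0.003 m and y of scale0 in the frame of lane0 between -0.005 and 0.005 m and z of scale0 in the frame of lane0 between -0.003 and 0.003 m and angle between the x axis of scale0 and the x axis of lane0, either way round below 0.07 rad) or (x of scale0 in the frame of lane1 between -0.003 and 0.003 m and y of scale0 in the frame of lane1 between -0.005 and 0.005 m and z of scale0 in the frame of lane1 between -0.003 and 0.003 m and angle between the x axis of scale0 and the x axis of lane1, either way round below 0.07 rad) or (x of scale0 in the frame of lane2 between -0.003 and 0.003 m and y of scale0 in the frame of lane2 between -0.005 and 0.005 m and z of scale0 in the frame of lane2 between -0.003 and 0.003 m and angle between the x axis of scale0 and the x axis of lane2, either way round below 0.07 rad)) and ((x of scale1 in the frame of lane0 between -0.003 and 0.003 m and y of scale1 in the frame of lane0 between -0.005 and 0.005 m and z of scale1 in the frame of lane0 between -0.003 and 0.003 m and angle between the x axis of scale1 and the x axis of lane0, either way round below 0.07 rad) or (x of scale1 in the frame of lane1 between -0.003 and 0.003 m and y of scale1 in the frame of lane1 between -0.005 and 0.005 m and z of scale1 in the frame of lane1 between -0.003 and 0.003 m and angle between the x axis of scale1 and the x axis of lane1, either way round below 0.07 rad) or (x of scale1 in the frame of lane2 between -0.003 and 0.003 m and y of scale1 in the frame of lane2 between -0.005 and 0.005 m and z of scale1 in the frame of lane2 between -0.003 and 0.003 m and angle between the x axis of scale1 and the x axis of lane2, either way round below 0.07 rad)) and ((x of scale2 in the frame of lane0 between -0.003 and 0.003 m and y of scale2 in the frame of lane0 between -0.005 and 0.005 m and z of scale2 in the frame of lane0 between -0.003 and 0.003 m and angle between the x axis of scale2 and the x axis of lane0, either way round below 0.07 rad) or (x of scale2 in the frame of lane1 between -0.003 and 0.003 m and y of scale2 in the frame of lane1 between -0.005 and 0.005 m and z of scale2 in the frame of lane1 between -0.003 and 0.003 m and angle between the x axis of scale2 and the x axis of lane1, either way round below 0.07 rad) or (x of scale2 in the frame of lane2 between -0.003 and 0.003 m and y of scale2 in the frame of lane2 between -0.005 and 0.005 m and z of scale2 in the frame of lane2 between -0.003 and 0.003 m and angle between the x axis of scale2 and the x axis of lane2, either way round below 0.07 rad))), for 0.2 s.
3. the clip is down on the scales (value of joint clip between 0.11 and 0.175 rad and contact force between each of scale0, scale1, scale2 and clip above 0.2 N and ((x of scale0 in the frame of lane0 between -0.003 and 0.003 m and y of scale0 in the frame of lane0 between -0.005 and 0.005 m and z of scale0 in the frame of lane0 between -0.003 and 0.003 m and angle between the x axis of scale0 and the x axis of lane0, either way round below 0.07 rad) or (x of scale0 in the frame of lane1 between -0.003 and 0.003 m and y of scale0 in the frame of lane1 between -0.005 and 0.005 m and z of scale0 in the frame of lane1 between -0.003 and 0.003 m and angle between the x axis of scale0 and the x axis of lane1, either way round below 0.07 rad) or (x of scale0 in the frame of lane2 between -0.003 and 0.003 m and y of scale0 in the frame of lane2 between -0.005 and 0.005 m and z of scale0 in the frame of lane2 between -0.003 and 0.003 m and angle between the x axis of scale0 and the x axis of lane2, either way round below 0.07 rad)) and ((x of scale1 in the frame of lane0 between -0.003 and 0.003 m and y of scale1 in the frame of lane0 between -0.005 and 0.005 m and z of scale1 in the frame of lane0 between -0.003 and 0.003 m and angle between the x axis of scale1 and the x axis of lane0, either way round below 0.07 rad) or (x of scale1 in the frame of lane1 between -0.003 and 0.003 m and y of scale1 in the frame of lane1 between -0.005 and 0.005 m and z of scale1 in the frame of lane1 between -0.003 and 0.003 m and angle between the x axis of scale1 and the x axis of lane1, either way round below 0.07 rad) or (x of scale1 in the frame of lane2 between -0.003 and 0.003 m and y of scale1 in the frame of lane2 between -0.005 and 0.005 m and z of scale1 in the frame of lane2 between -0.003 and 0.003 m and angle between the x axis of scale1 and the x axis of lane2, either way round below 0.07 rad)) and ((x of scale2 in the frame of lane0 between -0.003 and 0.003 m and y of scale2 in the frame of lane0 between -0.005 and 0.005 m and z of scale2 in the frame of lane0 between -0.003 and 0.003 m and angle between the x axis of scale2 and the x axis of lane0, either way round below 0.07 rad) or (x of scale2 in the frame of lane1 between -0.003 and 0.003 m and y of scale2 in the frame of lane1 between -0.005 and 0.005 m and z of scale2 in the frame of lane1 between -0.003 and 0.003 m and angle between the x axis of scale2 and the x axis of lane1, either way round below 0.07 rad) or (x of scale2 in the frame of lane2 between -0.003 and 0.003 m and y of scale2 in the frame of lane2 between -0.005 and 0.005 m and z of scale2 in the frame of lane2 between -0.003 and 0.003 m and angle between the x axis of scale2 and the x axis of lane2, either way round below 0.07 rad))), for 0.3 s.
4. the pin is fully down through the ear in the index hole (z of pin_tip in the frame of ear_hole below -0.03 m and horizontal distance between pin_tip and ear_hole below 0.005 m and angle between pin's own z axis and vertical below 0.15 rad), for 0.2 s.
At the end, for the whole second after the job is handed in: Each scale present lies home in its lane (3 mm along, 5 mm across, 3 mm in height, 4 degrees) under the clip (angle 0.11 to 0.175, over 0.2 N on each); the pin stands in the ear's hole, at rest, its tip 30 mm or more below the ear's top (all of step 3 and all of step 4 and x of finished in the frame of tray between -0.05 and 0.05 m and y of finished in the frame of tray between -0.055 and 0.055 m and z of finished in the frame of tray below 0.008 m and angle between finished's own z axis and vertical below 0.12 rad and linear speed of pin below 0.02 m/s); the robot touches nothing.
It fails at once if the whetstone is pushed aside (distance of whetstone from where it was at the start of the episode above 0.02 m).
It fails at once if the tin is pushed aside (distance of tin from where it was at the start of the episode above 0.02 m).
It fails at once if the oil bottle is pushed aside (distance of oil_bottle from where it was at the start of the episode above 0.02 m).
Of scale0, scale1, scale2 only 2 to 3 are there at a start; the rules pass over those that are not, and their reading is None.
At some moment in a run one of scale0, scale1, scale2 may be knocked a few centimetres aside while the robot is not near it.
It also fails if it takes over 192 s, if anything falls off the work surface, if the arm or the gripper's body presses on something with over 40 N, if the wrist force passes 120 N, or if a joint passes its speed limit or range.

## Working session

There is one attempt and no reset: what is moved stays moved. The work goes in short steps, Python scripts to look and compute and a tool call to move; the robot and the scene stay as the last step left them, time stands still between calls to the robot, and variables do not carry over. Pictures are saved under pics/ and viewed, about 12 in all and at most 16, crops included, and the job is handed in when it is done.

Besides the shell and the picture viewer there is one more tool, called after "Call:" as name(argument=value, ...), one argument or row to a line, values as JSON. apply_moves: Moves the arm, as the interface text tells. Its arguments: {"type":"object","properties":{"series":{"type":"array","items":{"type":"array","items":{"type":"array","items":{"type":"number"}}}},"grip_force":{"type":"number"}},"required":["series"]}

```bash
ls; mkdir -p pics; cat > h.py <<'E'
import numpy as np, cv2
from scipy.spatial.transform import Rotation as R
from cell import bot
def cam(name, s=None):
    p=bot.camera_params(name); K=np.array(p["K"]); k1=p["k1"]
    if name=="wrist":
        s=s or bot.sense(); T=np.eye(4); T[:3,:3]=R.from_quat(s["orientation"]).as_matrix(); T[:3,3]=s["eef_pos"]
        M=np.linalg.inv(T@np.array(p["mount"])); return K,k1,M[:3,:3],M[:3,3]
    return K,k1,cv2.Rodrigues(np.array(p["rvec"],float))[0],np.array(p["tvec"],float).ravel()
def proj(P,c):
    K,k1,Rm,t=c; q=np.atleast_2d(P)@Rm.T+t; s=q[:,:2]/q[:,2:]; s=s*(1+k1*(s**2).sum(1,keepdims=True))
    return s@K[:2,:2].T+K[:2,2]
def back(px,z,c):
    K,k1,Rm,t=c; d=np.array([k1,0,0,0,0],float)
    s=cv2.undistortPoints(np.atleast_2d(px).astype(float)[:,None],K,d,None,None)[:,0] if False else None
    y=(np.atleast_2d(px).astype(float)-K[:2,2])@np.linalg.inv(K[:2,:2]).T; x=y.copy()
    for _ in range(30): x=y/(1+k1*(x**2).sum(1,keepdims=True))
    d=np.c_[x,np.ones(len(x))]@Rm; o=-Rm.T@t
    return o+d*((z-o[2])/d[:,2])[:,None]
def snap(name,fn=None):
    s=bot.sense(); im=np.array(bot.get_image(name))
    if fn: cv2.imwrite("pics/"+fn,im[:,:,::-1])
    return im,cam(name,s)
def rect(m,z,c):
    "min-area rect of region backprojected at height z: centre, long yaw deg, (L,W)"
    ct=max(cv2.findContours(m.astype(np.uint8),0,1)[0],key=cv2.contourArea)[:,0]
    p=back(ct,z,c)[:,:2]; r=cv2.minAreaRect((p*1000).astype(np.float32)); b=cv2.boxPoints(r)
    e=[b[1]-b[0],b[2]-b[1]]; l=max(e,key=np.linalg.norm)
    return np.array(r[0]),np.degrees(np.arctan2(l[1],l[0]))%180,sorted(r[1])[::-1]
def st():
    s=bot.sense(); q=R.from_quat(s["orientation"]).as_matrix()
    print("t%.2f"%s["t"],"tcp",np.round(np.array(s["eef_pos"])*1e3,1),"x",q[:,0].round(3),"z",q[:,2].round(3),"F",np.round(s["wrist_force"],1),"op",round(s["opening"]*1e3,1)); return s
E
python3 - <<'E'
from h import *
s=st()
a,c=snap("scene","scene0.png"); b,d=snap("side","side0.png"); w,e=snap("wrist","wrist0.png")
for n,cc in(("scene",c),("side",d),("wrist",e)): print(n,"cam at",(-cc[2].T@cc[3]).round(3),cc[0][0,0],cc[1])
print(np.array(bot.camera_params("wrist")["mount"]).round(4))
E
```

```text
pics
t0.00 tcp [549.8  -0.  244.6] x [0. 1. 0.] z [-0.001  0.    -1.   ] F [ 0.1 -0.5  0.4] op 85.5
scene cam at [1.06  0.3   1.023] 379.03908373780394 -0.04848335481369372
side cam at [ 0.363 -1.096  0.76 ] 516.2898550239963 -0.025971565688719847
wrist cam at [0.551 0.077 0.373] 290.322203138923 -0.04617574842778012
[[-5.000e-04 -9.537e-01 -3.006e-01  7.710e-02]
 [ 1.000e+00 -4.000e-04 -4.000e-04  9.000e-04]
 [ 3.000e-04 -3.006e-01  9.537e-01 -1.283e-01]
 [ 0.000e+00  0.000e+00  0.000e+00  1.000e+00]]
```

View pics/scene0.png

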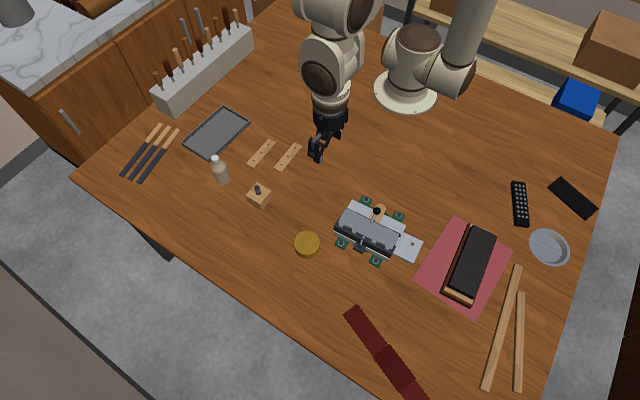

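View pics/side0.png

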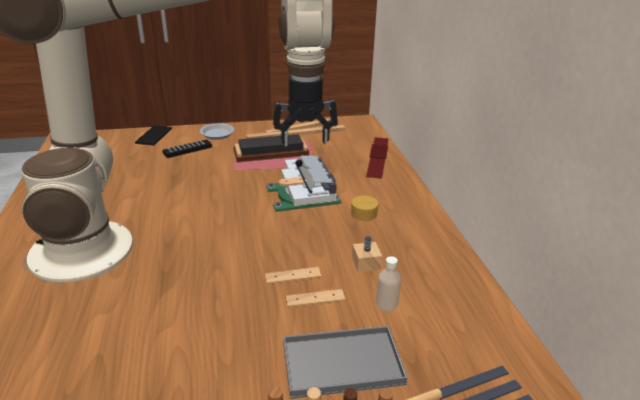

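```bash
python3 - <<'E'
from h import *
for cam_ in("scene","side"):
    c=cam(cam_)
    for n,z in(("scale0",.008),("finished",.053),("tray",.02),("whetstone",.046),("tin",.038),("oil_bottle",.12)):
        for r in bot.silhouettes(n,cam_):
            if r["conf"]<.3: continue
            ce,yaw,lw=rect(r["region"],z,c); print(cam_,n,round(r["conf"],2),r["box"],ce.round(1),round(yaw,1),np.round(lw,1))
    for n,z in(("bed_mid",.045),("lane0",.045),("lane1",.045),("lane2",.045),("clip_knob",.105),("ear_hole",.042),("pin",.006),("tray",0),("finished",.045)):
        for r in bot.tip_of(n,cam_)[:2]: print(cam_,n,round(r["conf"],2),np.round(r["point"],1),(back(r["point"],z,c)[0,:2]*1e3).round(1))
E
```

```text
scene scale0 0.76 [245.5, 140.3, 276.6, 169.1] [ 527.7 -268.3] 178.3 [128.3  38.4]
scene scale0 0.67 [274.2, 140.1, 302.4, 172.3] [ 492.3 -184.7] 1.1 [126.1  34.3]
scene finished 0.37 [252.5, 185.7, 265.3, 197.3] [ 666.6 -168.4] 49.8 [34.2 15.8]
scene finished 0.31 [276.6, 140.6, 299.9, 172.1] [ 516.6 -162. ] 1.1 [122.2  35.2]
scene tray 0.58 [181.3, 107.0, 251.2, 160.8] [ 550.9 -443.7] 176.4 [219.1 143. ]
scene tray 0.55 [256.8, 185.1, 256.7, 195.1] [ 653.5 -184.5] 38.0 [26.4 12.4]
scene tray 0.49 [334.1, 200.0, 424.4, 265.4] [580.8 201.4] 90.3 [247.7 154.7]
scene whetstone 0.98 [440.6, 223.6, 497.5, 307.0] [530.2 455. ] 2.9 [238.3  90.8]
scene oil_bottle 0.76 [214.2, 154.5, 229.6, 182.9] [ 701.1 -271.3] 61.5 [110.1  46.9]
scene oil_bottle 0.54 [334.4, 202.2, 419.6, 262.4] [631.2 211.4] 87.4 [225.5 138.1]
scene bed_mid 0.67 [370.7 224.1] [576.6 170.8]
scene lane0 0.91 [371.9 220.1] [563.5 167.5]
scene lane0 0.9 [391.2 228.4] [556.4 226.5]
scene lane1 0.91 [371.9 220.1] [563.5 167.5]
scene lane1 0.9 [391.2 228.4] [556.4 226.5]
scene lane2 0.91 [371.9 220.1] [563.5 167.5]
scene lane2 
[... 925 characters left out ...]
ottle 0.91 [374.4, 257.2, 400.2, 307.3] [ 648.2 -380.1] 71.3 [159.5  43.6]
side bed_mid 0.71 [304.1 176.6] [581.5 191. ]
side lane0 0.94 [303.3 190.3] [566.5 114.1]
side lane0 0.91 [297.8 176. ] [564.2 197.4]
side lane1 0.94 [303.3 190.3] [566.5 114.1]
side lane1 0.91 [297.8 176. ] [564.2 197.4]
side lane2 0.94 [303.3 190.3] [566.5 114.1]
side lane2 0.91 [297.8 176. ] [564.2 197.4]
side clip_knob 0.7 [299.9 161.8] [565.8 169.2]
side ear_hole 0.92 [290.4 163.3] [555.3 285.4]
side pin 0.7 [306.7 189.8] [587.8 181.4]
side pin 0.68 [366.5 256.5] [ 675.2 -153.6]
side tray 0.66 [338.9 360.4] [ 541.3 -446.4]
side tray 0.16 [316.6 300. ] [ 530.8 -276.1]
side finished 0.69 [299.8 179.9] [566.2 173.7]
```

Call:
apply_moves(
  series=[
    [[60,0,-15,0,0,0,85],[60,0,-10,0,0,-0.1745,85],[0,0,0,0,0,-0.1745,85],[0,0,0,0,0,-0.1745,85],[0,0,0,0,0,-0.1745,85],[0,0,0,0,0,-0.1745,85],[0,0,0,0,0,-0.1745,85],[0,0,0,0,0,-0.1745,60],[0,0,0,0,0,-0.1745,45],[0,0,0,0,0,-0.1745,45]],
  ],
)

```text
t: 2.9
eef_pos: [0.55, 0.12, 0.2703]
orientation: [-0.003, 1.0, 0.0, -0.0]
wrist_force: [-0.1, -0.6, -0.2]
opening: 0.0452
```

```bash
python3 - <<'E'
from h import *
s=st(); print(np.round(s["qpos"],2))
w,c=snap("wrist","w1.png")
for n,z in(("bed_mid",.045),("lane0",.045),("clip_knob",.1),("ear_hole",.042),("finished",.045),("pin",.006)):
    for r in bot.tip_of(n,"wrist")[:3]: print(n,round(r["conf"],2),np.round(r["point"],1),(back(r["point"],z,c)[0,:2]*1e3).round(1))
for n,z in(("finished",.053),("scale0",.008)):
  for r in bot.silhouettes(n,"wrist")[:3]: print(n,round(r["conf"],2),rect(r["region"],z,c))
cv2.imwrite("pics/w1.png",w[:,:,::-1])
E
```

```text
t2.90 tcp [550.  120.  270.3] x [-1.    -0.005  0.   ] z [-0.  0. -1.] F [-0.1 -0.6 -0.2] op 45.2
[0.21 0.13 0.27 1.71 0.   0.21]
bed_mid 0.55 [359.4 188.3] [571.4 171.6]
lane0 0.84 [405.7 178.7] [558.6 229.4]
lane0 0.68 [316.3 187.3] [570.4 117.1]
lane0 0.6 [359.8 183.9] [565.7 171.9]
clip_knob 0.62 [366.8 191.7] [560.  171.6]
ear_hole 0.62 [456.4 181.3] [562.3 296.1]
ear_hole 0.3 [130.8 242. ] [ 650.4 -139.1]
finished 0.58 [361.  181.1] [562.1 173.2]
pin 0.6 [132.4 241.9] [ 668.  -162.6]
pin 0.29 [404.9 182.2] [573.  240.8]
finished 0.7 (array([537.0803833 , 168.55331421]), np.float32(3.3308706), [67.79512786865234, 31.203144073486328])
scale0 0.96 (array([ 492.02313232, -181.90292358]), np.float32(1.4150509), [123.3182373046875, 36.715999603271484])
scale0 0.74 (array([ 527.8961792, -264.9317627]), np.float32(0.19133118), [124.59801483154297, 39.93455505371094])
```

View pics/w1.png

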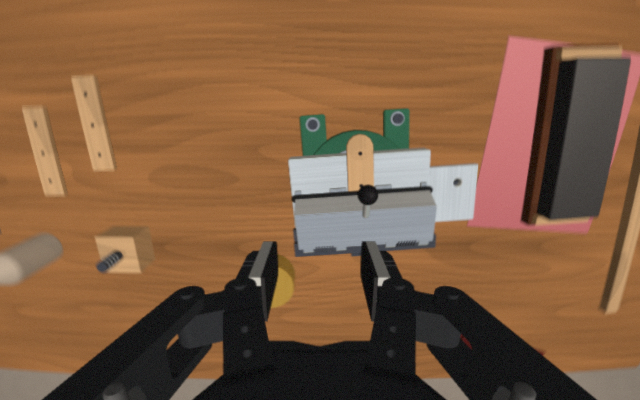

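Call:
apply_moves(
  series=[
    [[-11,51,0,0,0,-0.09,45],[0,0,55,0,0,0,45],[0,0,50,0,0,0,45],[0,0,40,0,0,0,45],[0,0,23,0,0,0,45],[0,0,0,0,0,0,45],[0,0,0,0,0,0,15],[0,0,0,0,0,0,15],[0,0,0,0,0,0,15],[0,0,0,0,0,0,15]],
  ],
  grip_force=40,
)

```text
t: 4.6
eef_pos: [0.5617, 0.1714, 0.104]
orientation: [-0.045, 0.999, 0.0, 0.001]
wrist_force: [-1.7, 0.5, 6.8]
opening: 0.0192
```

```bash
python3 - <<'E'
from h import *
st()
# knob arc from a0 to 1.09, rows in tool coordinates (tool x=-bed x, z down)
a=np.linspace(.14,1.07,10); x=60-78*np.cos(.26+a); z=30+78*np.sin(.26+a)
print(np.c_[-np.diff(x),-np.diff(z)].round(1).tolist())
E
```

```text
t4.60 tcp [561.7 171.4 104. ] x [-0.996 -0.09  -0.002] z [ 0.002  0.001 -1.   ] F [-1.7  0.5  6.8] op 19.2
[[-3.5, -7.2], [-4.2, -6.8], [-4.9, -6.4], [-5.6, -5.8], [-6.1, -5.2], [-6.6, -4.6], [-7.1, -3.9], [-7.4, -3.1], [-7.7, -2.3]]
```

```bash
python3 - <<'E'
from h import *
w,c=snap("wrist"); a=w[150:400,170:520]; cv2.imwrite("pics/w2.png",cv2.resize(a,None,fx=2,fy=2)[:,:,::-1])
E
```

```text
(no output)
```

View pics/w2.png

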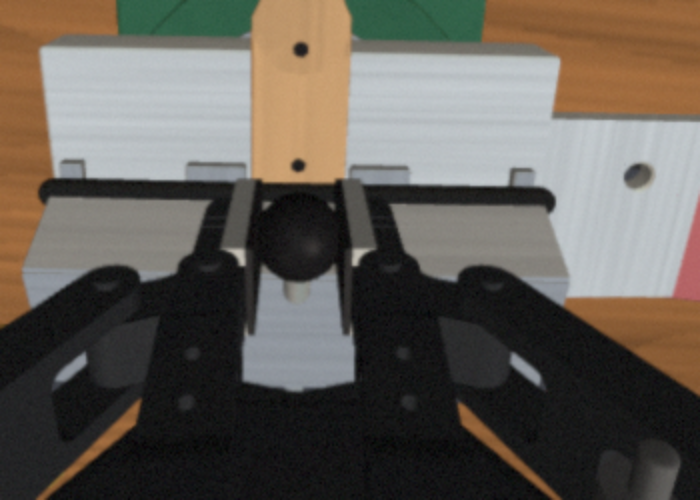

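Call:
apply_moves(
  series=[
    [[-3.5,0,-7.2,0,0,0,15],[-4.2,0,-6.8,0,0,0,15],[-4.9,0,-6.4,0,0,0,15],[-5.6,0,-5.8,0,0,0,15],[-6.1,0,-5.2,0,0,0,15],[-6.6,0,-4.6,0,0,0,15],[-7.1,0,-3.9,0,0,0,15],[-7.4,0,-3.1,0,0,0,15],[-7.7,0,-2.3,0,0,0,15],[0,0,0,0,0,0,15]],
  ],
)

```text
t: 5.9
eef_pos: [0.6148, 0.1754, 0.1479]
orientation: [-0.045, 0.999, -0.0, 0.001]
wrist_force: [1.3, -4.9, -0.7]
opening: 0.0192
```

```bash
python3 - <<'E'
from h import *
st(); a,c=snap("scene"); print([(round(r["conf"],2),np.round(r["point"],1),(back(r["point"],.15,c)[0]*1e3).round(1)) for r in bot.tip_of("clip_knob","scene")])
E
```

```text
t5.90 tcp [614.8 175.4 147.9] x [-0.996 -0.089 -0.001] z [ 0.001 -0.001 -1.   ] F [ 1.3 -4.9 -0.7] op 19.2
[(0.6, array([370. , 216.9]), array([611.4, 173.1, 150. ]))]
```

Call:
apply_moves(
  series=[
    [[0,0,0,0,0,0,45],[0,0,0,0,0,0,45],[0,0,0,0,0,0,45],[0,0,-15,0,0,0,45],[0,0,-35,0,0,0,45],[10,0,-20,0,0,0,45],[40,0,0,0,0,0,45],[40,0,0,0,0,0,45],[0,0,0,0,0,0,45],[0,0,0,0,0,0,45]],
  ],
)

```text
t: 7.25
eef_pos: [0.5244, 0.1678, 0.2183]
orientation: [-0.045, 0.999, 0.0, 0.001]
wrist_force: [-0.3, 0.3, -0.2]
opening: 0.0451
```

```bash
python3 - <<'E'
from h import *
st()
w,c=snap("wrist","w3.png")
for n,z in(("bed_mid",.045),("lane0",.045),("clip_knob",.15),("ear_hole",.042),("finished",.045)):
    for r in bot.tip_of(n,"wrist")[:3]: print(n,round(r["conf"],2),np.round(r["point"],1),(back(r["point"],z,c)[0,:2]*1e3).round(1))
E
```

```text
t7.25 tcp [524.4 167.8 218.3] x [-0.996 -0.09  -0.001] z [ 0.001  0.    -1.   ] F [-0.3  0.3 -0.2] op 45.1
lane0 0.95 [368.9 219.1] [562.4 227.5]
lane0 0.92 [269.  223.4] [577.5 116.6]
clip_knob 0.85 [314.8 318.7] [614.2 172.5]
ear_hole 0.76 [429.9 222.1] [561.1 298.2]
finished 0.84 [316.8 218.5] [566.8 169.5]
finished 0.67 [268.5 222.6] [576.6 116. ]
```

View pics/w3.png

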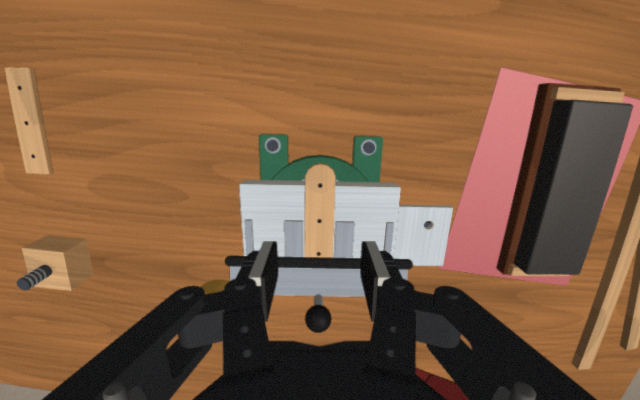

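```bash
python3 - <<'E'
from h import *
w=cv2.imread("pics/w3.png"); cv2.imwrite("pics/w3c.png",cv2.resize(w[170:275,225:465],None,fx=3.3,fy=3.3,interpolation=cv2.INTER_CUBIC))
c=cam("wrist")
# fit bed pose: predicted outlines for hypotheses
def bed(p,y,x,b,z): 
    cs,sn=np.cos(y),np.sin(y); return np.array([p[0]+cs*x-sn*b,p[1]+sn*x+cs*b,z])
for yaw in(4.5,5.5):
  P=[bed((.5725,.1722),np.radians(yaw),*q) for q in((-.045,-.088,.045),(-.045,.088,.045),(0,.125,.042),(-.070,0,.053),(-.005,-.0375,.050),(-.005,.0375,.050))]
  print(yaw,proj(P,c).round(1).tolist())
E
```

```text
4.5 [[237.4, 184.1], [401.3, 185.7], [429.0, 223.7], [319.7, 163.1], [284.8, 221.0], [353.2, 221.7]]
5.5 [[236.7, 185.5], [400.7, 184.3], [429.2, 221.9], [318.5, 163.1], [284.7, 221.6], [353.2, 221.1]]
```

View pics/w3c.png

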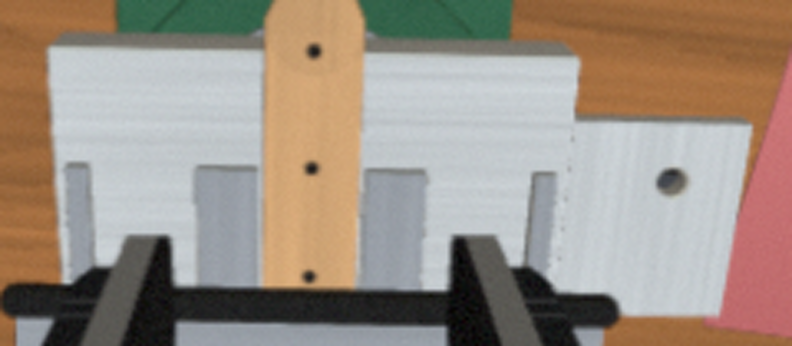

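```bash
cat >> h.py <<'E'
def bedpt(p,q):
    q=np.atleast_2d(q); cs,sn=np.cos(p[2]),np.sin(p[2])
    return np.c_[p[0]+cs*q[:,0]-sn*q[:,1],p[1]+sn*q[:,0]+cs*q[:,1],q[:,2]+45]/1e3
E
python3 - <<'E'
from h import *
from scipy.optimize import least_squares
c=cam("wrist")
q=np.array([(-45,-88,0),(-45,88,0),(0,125,-3),(-5,-39,5),(-5,39,5),(-5,-75,5),(-5,75,5)],float)
m=np.array([(49,46),(578,58),(671,181),(195,167),(427,170),(90,164),(532,172)])/3.3+[225,170]
f=lambda p:(proj(bedpt(p,q),c)-m).ravel()
r=least_squares(f,[572,172,.08],x_scale=[10,10,.1]); print(r.x,np.degrees(r.x[2])); print(f(r.x).reshape(-1,2).round(1))
p=r.x
print("grip finished",bedpt(p,[(-40,0,20),(-60,0,20),(-7.5,-57,0),(-7.5,57,0),(0,125,-3)])*1e3)
E
```

```text
[5.72672902e+02 1.72405888e+02 6.73092317e-02] 3.856534895914194
[[-1.9 -0.6]
 [ 1.6 -0.8]
 [ 0.6  0.1]
 [-0.5  0.2]
 [ 0.4  0.7]
 [-1.5  0.4]
 [ 1.2  0.7]]
grip finished [[532.76347802 169.71555101  65.        ]
 [512.80876624 168.37038264  65.        ]
 [569.02361452 115.03052106  45.        ]
 [561.35615479 228.77237818  45.        ]
 [564.26559923 297.12283636  42.        ]]
```

Call:
apply_moves(
  series=[
    [[-8.5,1.1,0,0,0,0.022,45],[0,0,55,0,0,0,45],[0,0,55,0,0,0,45],[0,0,35,0,0,0,45],[0,0,13,0,0,0,45],[0,0,0,0,0,0,45],[0,0,0,0,0,0,25],[0,0,0,0,0,0,25],[0,0,0,0,0,0,25],[0,0,0,0,0,0,25]],
  ],
)

```text
t: 8.8
eef_pos: [0.5336, 0.1698, 0.0613]
orientation: [-0.034, 0.999, 0.0, 0.001]
wrist_force: [-0.1, 0.1, 6.8]
opening: 0.0307
```

```bash
python3 - <<'E'
from h import *
st(); print(bot.nose_length); w,c=snap("wrist"); cv2.imwrite("pics/w4.png",cv2.resize(w[130:330,190:490],None,fx=2,fy=2)[:,:,::-1])
E
```

```text
t8.80 tcp [533.6 169.8  61.3] x [-0.998 -0.068 -0.003] z [ 0.003  0.001 -1.   ] F [-0.1  0.1  6.8] op 30.7
0.014
```

View pics/w4.png

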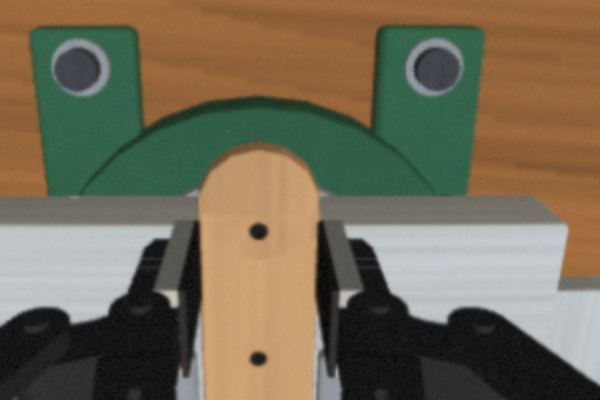

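Call:
apply_moves(
  series=[
    [[5,0,-2,0,0,0,25],[35,0,0,0,0,0,25],[35,0,0,0,0,0,25],[30,0,0,0,0,0,25],[0,0,-60,0,0,0.112,25],[0,0,-60,0,0,0,25],[-10,-59.4,0,0,0,0,25],[-10,-59.4,0,0,0,0,25],[-10,-59.4,0,0,0,0,25],[-10,-59.4,0,0,0,0,25]],
  ],
)

```text
t: 10.1
eef_pos: [0.457, -0.0785, 0.182]
orientation: [0.022, 1.0, -0.0, 0.0]
wrist_force: [1.2, 0.6, -0.4]
opening: 0.03
```

Call:
apply_moves(
  series=[
    [[-10,-59.4,0,0,0,0,25],[-10,-59.4,0,0,0,0,25],[-10,-59.4,0,0,0,0,25],[-10,-59.4,0,0,0,0,25],[-10,-59.4,0,0,0,0,25],[-10,-59.4,0,0,0,0,25],[0,0,30,0,0,0,25],[0,0,30,0,0,0,25],[0,0,0,0,0,0,25],[0,0,0,0,0,0,25]],
  ],
)

```text
t: 11.35
eef_pos: [0.5017, -0.4354, 0.1231]
orientation: [0.022, 1.0, -0.0, 0.0]
wrist_force: [0.5, 0.1, 1.0]
opening: 0.0305
```

```bash
python3 - <<'E'
from h import *
st(); w,c=snap("wrist","w5.png")
for r in bot.silhouettes("tray","wrist")[:2]: print("tray",round(r["conf"],2),r["box"],rect(r["region"],.02,c))
for r in bot.tip_of("tray","wrist")[:2]: print(round(r["conf"],2),(back(r["point"],.0,c)[0,:2]*1e3).round(1))
for r in bot.silhouettes("scale0","wrist")[:3]: print("scale",round(r["conf"],2),r["box"],rect(r["region"],.008,c))
E
```

```text
t11.35 tcp [ 501.7 -435.4  123.1] x [-0.999  0.044 -0.001] z [ 0.001 -0.001 -1.   ] F [0.5 0.1 1. ] op 30.5
tray 0.76 [218.2, 125.3, 384.2, 341.8] (array([ 511.63189697, -448.75616455]), np.float32(177.65196), [145.3892822265625, 129.0225067138672])
scale 0.82 [470.6, 146.7, 531.2, 278.2] (array([ 527.35113525, -271.19158936]), np.float32(179.72365), [127.24275207519531, 37.57561492919922])
scale 0.61 [557.8, 104.0, 625.9, 238.4] (array([ 491.39990234, -189.02928162]), np.float32(0.95910066), [124.4482192993164, 39.29363250732422])
```

View pics/w5.png

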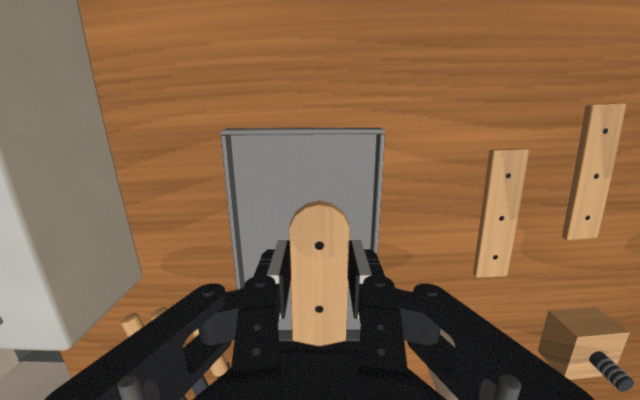

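Call:
apply_moves(
  series=[
    [[0,0,50,0,0,0,25],[0,0,50.5,0,0,0,25],[0,0,0,0,0,0,25],[0,0,0,0,0,0,45],[0,0,0,0,0,0,45],[0,0,-40,0,0,0,45],[0,0,-60,0,0,0,45],[4,55,0,0,0,0,45],[4,55,0,0,0,0,45],[5,55,0,0,0,-0.04,45]],
  ],
)

```text
t: 12.8
eef_pos: [0.4957, -0.2685, 0.1217]
orientation: [0.002, 1.0, -0.0, 0.001]
wrist_force: [0.8, 1.0, 0.2]
opening: 0.045
```

```bash
python3 - <<'E'
from h import *
st(); w,c=snap("wrist","w6.png")
for n in("scale0","finished","oil_bottle"):
  for r in bot.silhouettes(n,"wrist")[:3]: print(n,round(r["conf"],2),r["box"],rect(r["region"],.008,c))
E
```

```text
t12.80 tcp [ 495.7 -268.5  121.7] x [-1.     0.004 -0.001] z [ 0.001 -0.    -1.   ] F [0.8 1.  0.2] op 45.0
scale0 0.93 [300.0, 162.7, 338.4, 292.2] (array([ 527.63458252, -269.45800781]), np.float32(179.70901), [126.21505737304688, 32.10304260253906])
scale0 0.63 [386.1, 121.9, 433.4, 256.5] (array([ 491.64813232, -186.43812561]), np.float32(1.6240431), [124.62939453125, 33.427818298339844])
finished 0.88 [110.3, 172.4, 165.6, 294.9] (array([ 535.16772461, -436.1505127 ]), np.float32(177.84685), [126.8793716430664, 36.74840545654297])
oil_bottle 0.62 [285.5, 341.7, 283.1, 340.2] (array([ 650.02770996, -304.04382324]), np.float32(90.100044), [1.0486161708831787, 0.0])
```

View pics/w6.png

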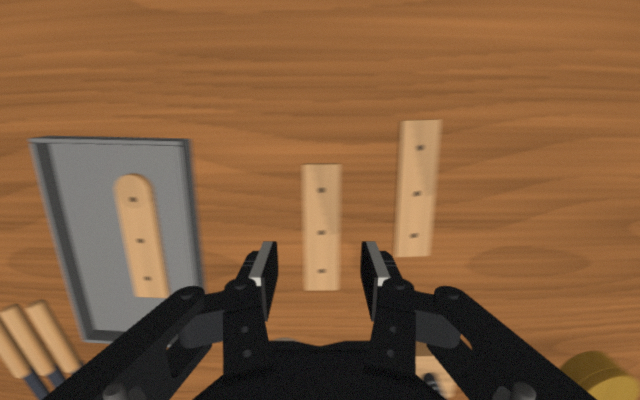

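Call:
apply_moves(
  series=[
    [[0,-1,45,0,0,0,45],[0,0,50,0,0,0,45],[0,0,10.7,0,0,0,45],[0,0,0,0,0,0,45],[0,0,0,0,0,0,25],[0,0,0,0,0,0,25],[0,0,0,0,0,0,25],[0,0,0,0,0,0,25],[0,0,0,0,0,0,25],[0,0,-50,0,0,0,25]],
  ],
)

```text
t: 14.25
eef_pos: [0.4942, -0.2702, 0.0637]
orientation: [0.002, 1.0, 0.001, -0.002]
wrist_force: [1.2, -0.7, -1.5]
opening: 0.0303
```

Call:
apply_moves(
  series=[
    [[0,0,-60,0,0,-0.0714,25],[0,0,-20,0,0,0,25],[0,0,0,0,0,0,25],[0,0,0,0,0,0,25],[0,0,0,0,0,0,25],[0,0,0,0,0,0,25],[0,0,0,0,0,0,25],[0,0,0,0,0,0,25],[0,0,0,0,0,0,25],[0,0,0,0,0,0,25]],
  ],
)

```text
t: 15.5
eef_pos: [0.4958, -0.271, 0.1454]
orientation: [-0.034, 0.999, -0.0, 0.0]
wrist_force: [0.3, -0.1, -1.4]
opening: 0.0307
```

```bash
python3 - <<'E'
from h import *
s=st(); w,c=snap("wrist","w7.png")
for r in bot.silhouettes("scale0","wrist")[:3]: print(round(r["conf"],2),r["box"])
# target
p=[572.7,172.4,.0673]; T=bedpt(p,[(-155,0,0)])[0]*1e3; d=T[:2]-np.array(s["eef_pos"])[:2]*1e3
q=R.from_quat(s["orientation"]).as_matrix(); print("tool shift",q[:2,0]@d,q[:2,1]@d)
E
```

```text
t15.50 tcp [ 495.8 -271.   145.4] x [-0.998 -0.067 -0.   ] z [ 0. -0. -1.] F [ 0.3 -0.1 -1.4] op 30.7
0.96 [379.9, 127.2, 433.9, 252.7]
0.9 [285.2, 198.0, 348.8, 345.7]
tool shift 48.535459539394736 437.2072024300628
```

Call:
apply_moves(
  series=[
    [[6,54.6,0,0,0,0,25],[6,54.6,0,0,0,0,25],[6,54.6,0,0,0,0,25],[6,54.6,0,0,0,0,25],[6,54.6,0,0,0,0,25],[6,54.6,0,0,0,0,25],[6,54.6,0,0,0,0,25],[6.5,55,20,0,0,0,25],[-5,0,48,0,0,0,25],[-20,0,0,0,0,0,25]],
  ],
)

```text
t: 16.85
eef_pos: [0.4401, 0.1638, 0.0736]
orientation: [-0.035, 0.999, -0.001, -0.003]
wrist_force: [0.6, 0.5, -0.1]
opening: 0.0301
```

```bash
python3 - <<'E'
from h import *
s=st(); w,c=snap("wrist"); cv2.imwrite("pics/w8.png",cv2.resize(w[120:360,160:480],None,fx=2.5,fy=2.5,interpolation=cv2.INTER_CUBIC)[:,:,::-1])
p=[572.7,172.4,.0673]
print((proj(bedpt(p,[(-45,-88,0),(-45,88,0),(-5,-18,5),(-5,18,5),(-5,-39,5),(-5,39,5)]),c)-[160,120])*2.5)
cs,sn=np.cos(-p[2]),np.sin(-p[2]); d=np.array(s["eef_pos"])[:2]*1e3-p[:2]; print("tcp in bed",cs*d[0]-sn*d[1],sn*d[0]+cs*d[1])
E
```

```text
t16.85 tcp [440.1 163.8  73.6] x [-0.998 -0.07   0.006] z [-0.006 -0.002 -1.   ] F [ 0.6  0.5 -0.1] op 30.1
[[ 81.32222807 587.16494786]
 [709.60072553 588.61874264]
 [333.2389906  710.36878209]
 [457.15202777 710.66124839]
 [261.14453413 709.51028947]
 [529.2630647  710.1430547 ]]
tcp in bed -132.87960309808489 0.33541181771809825
```

View pics/w8.png

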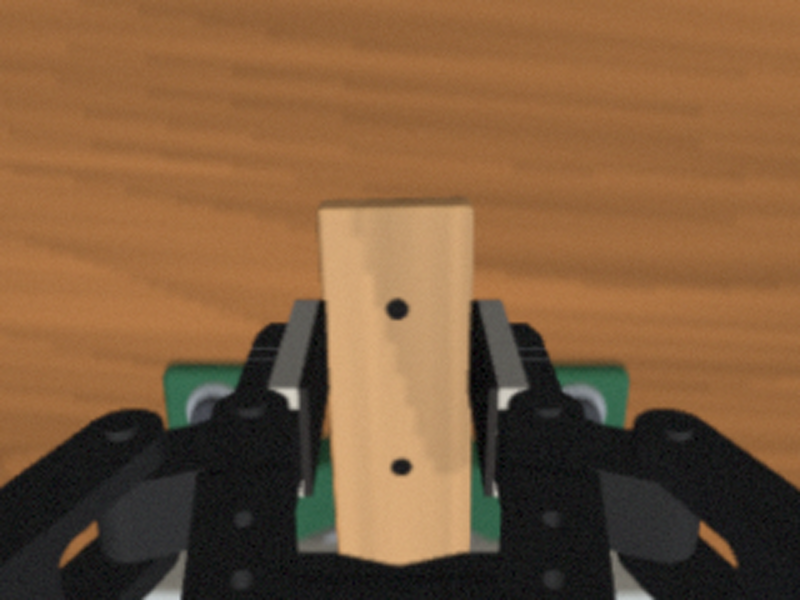

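```bash
python3 - <<'E'
from h import *
s=st(); w,c=snap("wrist"); 
p=[572.7,172.4,.0673]; cs,sn=np.cos(-p[2]),np.sin(-p[2])
tb=lambda P:np.c_[cs*(P[:,0]-p[0])-sn*(P[:,1]-p[1]),sn*(P[:,0]-p[0])+cs*(P[:,1]-p[1])]
print("tcp",tb(np.atleast_2d(s["eef_pos"])*1e3))
g=w[:,:,2].astype(int); 
r=[r for r in bot.silhouettes("scale0","wrist") if 300<(r["box"][0]+r["box"][2])/2<345 and r["box"][1]>180][0]["region"]
for row in range(206,340,12):
    c_=np.where(r[row])[0]; 
    if len(c_): print(row,c_[0],c_[-1],tb(back([[(c_[0]+c_[-1])/2,row]],s["eef_pos"][2]-.0085,c)*1e3).round(1))
# dark holes
m=((w.sum(2)<150)&cv2.erode(cv2.morphologyEx(r.astype(np.uint8),cv2.MORPH_CLOSE,np.ones((9,9))),np.ones((3,3))).astype(bool))
n,l,stt,ce=cv2.connectedComponentsWithStats(m.astype(np.uint8))
for i in range(1,n):
    if stt[i,4]>15: print("hole",ce[i],stt[i,4],tb(back([ce[i]],s["eef_pos"][2]-.0085,c)*1e3).round(1))
E
```

```text
t16.90 tcp [443.7 164.1  75.5] x [-0.998 -0.069  0.001] z [-0.001 -0.001 -1.   ] F [-3.  -1.  -0.2] op 30.3
tcp [[-129.27854173    0.37095301]]
206 286 348 [[-158.5   -0.6]]
218 287 348 [[-152.1   -0.3]]
230 288 348 [[-1.455e+02 -1.000e-01]]
242 290 346 [[-1.387e+02 -1.000e-01]]
254 291 346 [[-131.8    0.2]]
266 291 346 [[-124.6    0.2]]
278 291 346 [[-117.2    0.2]]
290 292 347 [[-109.5    0.7]]
302 293 347 [[-101.6    1. ]]
314 294 347 [[-93.4   1.3]]
326 295 347 [[-85.    1.6]]
338 295 347 [[-76.2   1.7]]
hole [318.42105263 243.34210526] 38 [[-1.38e+02  1.00e-01]]
hole [320.03846154 306.30769231] 26 [[-98.7   1.1]]
```

Call:
apply_moves(
  series=[
    [[0,-0.3,6,0,0,0.025,25],[0,0,6.5,0,0,0,25],[-10,0.23,0,0,0,0,25],[-10,0.23,0,0,0,0,25],[-8,0.19,0,0,0,0,25],[-8,0.19,0,0,0,0,25],[-8,0.19,0,0,0,0,25],[0,0,0,0,0,0,25],[0,0,0,0,0,0,25],[0,0,0,0,0,0,25]],
  ],
)

```text
t: 18.25
eef_pos: [0.4868, 0.1662, 0.0649]
orientation: [-0.021, 1.0, 0.0, -0.0]
wrist_force: [-0.8, -0.5, -0.8]
opening: 0.0298
```

```bash
cat >> h.py <<'E'
BP=[572.7,172.4,.0673]
def tb(P,p=BP):
    cs,sn=np.cos(p[2]),np.sin(p[2]); P=np.atleast_2d(P)
    return np.c_[cs*(P[:,0]-p[0])+sn*(P[:,1]-p[1]),-sn*(P[:,0]-p[0])+cs*(P[:,1]-p[1])].round(2)
E
python3 - <<'E'
from h import *
s=st(); w,c=snap("wrist"); print(tb(np.array(s["eef_pos"])*1e3)); cv2.imwrite("pics/w9.png",cv2.resize(w[120:360,160:480],None,fx=2.5,fy=2.5,interpolation=cv2.INTER_CUBIC)[:,:,::-1])
m=(w.sum(2)<150)
m[:, :300]=0; m[:,340:]=0; m[:200]=0
n,l,stt,ce=cv2.connectedComponentsWithStats(m.astype(np.uint8))
for i in range(1,n):
    if 15<stt[i,4]<80: print("hole",ce[i],stt[i,4],tb(back([ce[i]],s["eef_pos"][2]-.0085,c)*1e3).round(1))
E
```

```text
t18.25 tcp [486.8 166.2  64.9] x [-0.999 -0.042  0.   ] z [-0.  0. -1.] F [-0.8 -0.5 -0.8] op 29.8
[[-86.16  -0.36]]
hole [318.44736842 243.34210526] 38 [[-94.8  -0.3]]
hole [320.16666667 306.375     ] 24 [[-55.5  -0.4]]
```

View pics/w9.png

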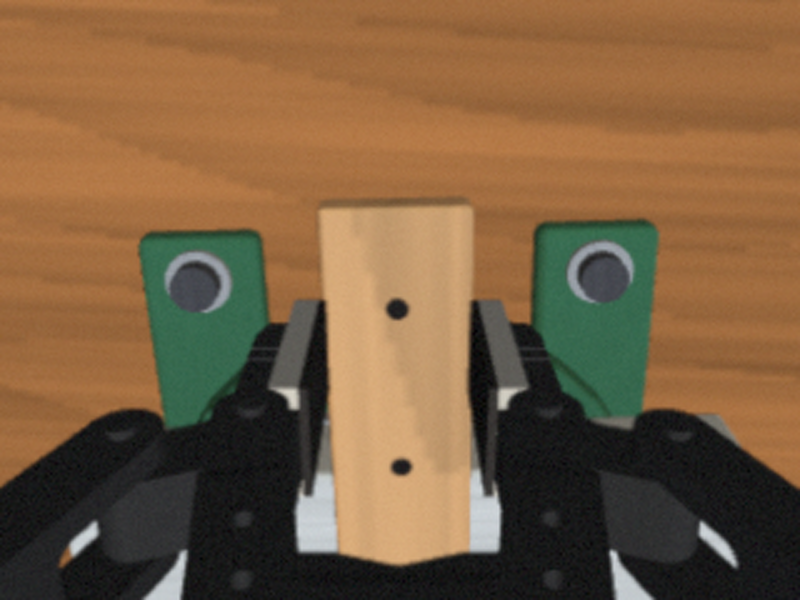

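Call:
apply_moves(
  series=[
    [[-4,0.5,2.5,0,0,0,25],[-8,0.19,0,0,0,0,25],[-8,0.19,0,0,0,0,25],[-8,0.19,0,0,0,0,25],[-8,0.19,0,0,0,0,25],[-6,0.14,0,0,0,0,25],[-3,0.07,0,0,0,0,25],[-1.5,0,0,0,0,0,25],[0,0,0,0,0,0,25],[0,0,0,0,0,0,25]],
  ],
)

```text
t: 19.55
eef_pos: [0.5339, 0.1697, 0.0628]
orientation: [-0.021, 1.0, 0.0, 0.0]
wrist_force: [-2.7, -1.3, 5.8]
opening: 0.0302
```

```bash
cat >> h.py <<'E'
def holes(s,w,c,p=BP):
    m=(w.sum(2)<150); m[:, :300]=0; m[:,340:]=0; m[:200]=0
    n,l,stt,ce=cv2.connectedComponentsWithStats(m.astype(np.uint8))
    for i in range(1,n):
        if 15<stt[i,4]<80: print("hole",ce[i].round(1),stt[i,4],tb(back([ce[i]],s["eef_pos"][2]-.0085,c)*1e3,p))
E
python3 - <<'E'
from h import *
s=st(); w,c=snap("wrist"); print(tb(np.array(s["eef_pos"])*1e3)); holes(s,w,c)
E
```

```text
t19.55 tcp [533.9 169.7  62.8] x [-0.999 -0.042 -0.   ] z [ 0.  0. -1.] F [-2.7 -1.3  5.8] op 30.2
[[-38.91  -0.04]]
hole [318.6 243.2] 41 [[-47.69   0.07]]
hole [320.  306.6] 27 [[-8.08 -0.18]]
```

Call:
apply_moves(
  series=[
    [[-1,0,-0.5,0,0,0,25],[-1,0,0,0,0,0,25],[-0.5,0,0,0,0,0,25],[0,0,0,0,0,0,25],[0,0,0,0,0,0,25],[0,0,0,0,0,0,25],[0,0,0,0,0,0,25],[0,0,0,0,0,0,25],[0,0,0,0,0,0,25],[0,0,0,0,0,0,25]],
  ],
)

```text
t: 20.85
eef_pos: [0.5343, 0.1697, 0.0628]
orientation: [-0.021, 1.0, -0.0, -0.002]
wrist_force: [-13.5, 0.8, 9.7]
opening: 0.0297
```

```bash
python3 - <<'E'
from h import *
s=st(); w,c=snap("wrist"); print(tb(np.array(s["eef_pos"])*1e3)); holes(s,w,c)
E
```

```text
t20.85 tcp [534.3 169.7  62.8] x [-0.999 -0.042  0.004] z [-0.004 -0.    -1.   ] F [-13.5   0.8   9.7] op 29.7
[[-38.49  -0.09]]
hole [318.6 243. ] 43 [[-4.737e+01  1.000e-02]]
hole [320.  306.4] 29 [[-7.91 -0.18]]
```

Call:
apply_moves(
  series=[
    [[2,0,-0.5,0,0,0,25],[0,0,0,0,0,0,45],[0,0,0,0,0,0,45],[0,0,0,0,0,0,45],[0,0,-30,0,0,0,45],[0,0,-50,0,0,0,45],[15,-58.7,0,0,0,0,45],[15,-58.7,0,0,0,0,45],[15,-58.7,0,0,0,0,45],[15,-58.7,0,0,0,0,45]],
  ],
)

```text
t: 22.15
eef_pos: [0.4833, -0.0692, 0.1436]
orientation: [-0.021, 1.0, -0.0, 0.0]
wrist_force: [1.4, 0.0, -0.4]
opening: 0.0452
```

Call:
apply_moves(
  series=[
    [[15,-58.7,0,0,0,0,45],[15,-58.7,0,0,0,0,45],[0,0,20,0,0,0.018,45],[0,0,0,0,0,0,45],[0,0,0,0,0,0,45],[0,0,0,0,0,0,45],[0,0,0,0,0,0,45],[0,0,0,0,0,0,45],[0,0,0,0,0,0,45],[0,0,0,0,0,0,45]],
  ],
)

```text
t: 23.4
eef_pos: [0.4588, -0.186, 0.1234]
orientation: [-0.012, 1.0, -0.0, 0.0]
wrist_force: [0.0, 1.1, 0.1]
opening: 0.0449
```

```bash
python3 - <<'E'
from h import *
s=st(); w,c=snap("wrist","w10.png")
for r in bot.silhouettes("scale0","wrist")[:3]: print(round(r["conf"],2),r["box"],rect(r["region"],.008,c))
a,c=snap("scene","scene10.png")
for r in bot.silhouettes("scale0","scene")[:3]: print(round(r["conf"],2),r["box"],rect(r["region"],.008,c))
for r in bot.tip_of("scale0","scene")[:4]: print(round(r["conf"],2),tb(back(r["point"],.045,c)*1e3))
E
```

```text
t23.40 tcp [ 458.8 -186.   123.4] x [-1.    -0.024 -0.   ] z [ 0. -0. -1.] F [0.  1.1 0.1] op 44.9
0.82 [296.2, 164.9, 337.5, 290.7] (array([ 490.6887207 , -185.55825806]), np.float32(1.3181952), [125.8626708984375, 32.99755859375])
0.76 [273.5, 142.6, 301.1, 174.3] (array([ 492.12335205, -184.87023926]), np.float32(1.8967142), [129.3623046875, 39.05610275268555])
0.56 [370.6, 200.9, 388.5, 215.2] (array([501.15618896, 163.70690918]), np.float32(2.3938599), [43.6049919128418, 32.26353454589844])
0.53 [[ -93.07 -337.11]]
0.46 [[-12.46  -8.26]]
0.35 [[  85.22 -460.67]]
```

Call:
apply_moves(
  series=[
    [[0,-0.3,45,0,0,0,45],[0,0,50,0,0,0,45],[0,0,12,0,0,0,45],[0,0,0,0,0,0,45],[0,0,0,0,0,0,25],[0,0,0,0,0,0,25],[0,0,0,0,0,0,25],[0,0,0,0,0,0,25],[0,0,0,0,0,0,25],[0,0,-10,0,0,0,25]],
  ],
)

```text
t: 24.9
eef_pos: [0.4589, -0.1864, 0.0273]
orientation: [-0.012, 1.0, -0.0, 0.0]
wrist_force: [0.4, -0.1, -1.1]
opening: 0.0299
```

Call:
apply_moves(
  series=[
    [[0,0,-50,0,0,-0.044,25],[0,0,-30,0,0,0,25],[0,0,0,0,0,0,25],[0,0,0,0,0,0,25],[0,0,0,0,0,0,25],[0,0,0,0,0,0,25],[0,0,0,0,0,0,25],[0,0,0,0,0,0,25],[0,0,0,0,0,0,25],[0,0,0,0,0,0,25]],
  ],
)

```text
t: 26.15
eef_pos: [0.4588, -0.1863, 0.1064]
orientation: [-0.034, 0.999, -0.0, -0.0]
wrist_force: [-0.6, 0.8, -0.6]
opening: 0.0302
```

```bash
python3 - <<'E'
from h import *
s=st(); w,c=snap("wrist"); holes(s,w,c); print(tb(np.array(s["eef_pos"])*1e3))
T=bedpt(BP,[(-130,-57,0)])[0]*1e3; d=T[:2]-np.array(s["eef_pos"])[:2]*1e3
q=R.from_quat(s["orientation"]).as_matrix(); print("tool shift",q[:2,0]@d,q[:2,1]@d)
E
```

```text
t26.15 tcp [ 458.8 -186.3  106.4] x [-0.998 -0.068  0.   ] z [-0. -0. -1.] F [-0.6  0.8 -0.6] op 30.2
hole [318.8 242.8] 38 [[-146.81 -350.25]]
hole [319.  305.3] 28 [[-107.85 -350.12]]
[[-137.8  -350.22]]
tool shift -8.047335660696229 293.2091986440789
```

Call:
apply_moves(
  series=[
    [[0,48.9,0,0,0,0,25],[0,48.9,0,0,0,0,25],[0,48.9,0,0,0,0,25],[0,48.9,0,0,0,0,25],[0,48.9,0,0,0,0,25],[-8,48.7,0,0,0,0,25],[0,0,30,0,0,0,25],[0,0,10,0,0,0,25],[0,0,0,0,0,0,25],[0,0,0,0,0,0,25]],
  ],
)

```text
t: 27.45
eef_pos: [0.4473, 0.1063, 0.0673]
orientation: [-0.033, 0.999, 0.0, 0.001]
wrist_force: [0.3, -0.3, -0.6]
opening: 0.0298
```

```bash
python3 - <<'E'
from h import *
s=st(); w,c=snap("wrist"); holes(s,w,c); print(tb(np.array(s["eef_pos"])*1e3))
E
```

```text
t27.45 tcp [447.3 106.3  67.3] x [-0.998 -0.067 -0.001] z [ 0.001  0.    -1.   ] F [ 0.3 -0.3 -0.6] op 29.8
hole [318.9 242.7] 37 [[-138.61  -57.48]]
hole [319.1 305.5] 25 [[-99.48 -57.37]]
[[-129.57  -57.5 ]]
```

Call:
apply_moves(
  series=[
    [[-6,0.4,2,0,0,0,25],[-10,0,0,0,0,0,25],[-10,0,0,0,0,0,25],[-10,0,0,0,0,0,25],[-8,0,2,0,0,0,25],[-8,0,0,0,0,0,25],[-8,0,0,0,0,0,25],[0,0,0,0,0,0,25],[0,0,0,0,0,0,25],[0,0,0,0,0,0,25]],
  ],
)

```text
t: 28.75
eef_pos: [0.5072, 0.1114, 0.0628]
orientation: [-0.034, 0.999, 0.0, 0.001]
wrist_force: [2.9, 0.3, 5.5]
opening: 0.03
```

```bash
python3 - <<'E'
from h import *
s=st(); w,c=snap("wrist"); holes(s,w,c); print(tb(np.array(s["eef_pos"])*1e3))
E
```

```text
t28.75 tcp [507.2 111.4  62.8] x [-0.998 -0.068 -0.001] z [ 0.001  0.    -1.   ] F [2.9 0.3 5.5] op 30.0
hole [319.  242.5] 38 [[-78.57 -56.42]]
hole [319.1 306.8] 26 [[-38.41 -56.33]]
[[-69.42 -56.49]]
```

Call:
apply_moves(
  series=[
    [[-8,-0.4,-0.5,0,0,0,25],[-8,0,0,0,0,0,25],[-7,0,0,0,0,0,25],[-4,0,0,0,0,0,25],[-2,0,0,0,0,0,25],[-1.5,0,0,0,0,0,25],[-0.5,0,0,0,0,0,25],[0,0,0,0,0,0,25],[0,0,0,0,0,0,25],[0,0,0,0,0,0,25]],
  ],
)

```text
t: 30.05
eef_pos: [0.5363, 0.1129, 0.0635]
orientation: [-0.034, 0.999, 0.0, -0.001]
wrist_force: [-9.4, -0.2, 13.0]
opening: 0.0298
```

```bash
python3 - <<'E'
from h import *
s=st(); w,c=snap("wrist"); holes(s,w,c); print(tb(np.array(s["eef_pos"])*1e3))
E
```

```text
t30.05 tcp [536.3 112.9  63.5] x [-0.998 -0.068  0.002] z [-0.002  0.    -1.   ] F [-9.4 -0.2 13. ] op 29.8
hole [319.  242.5] 38 [[-49.45 -56.82]]
hole [319.2 305.9] 27 [[-10.04 -56.67]]
[[-40.28 -56.9 ]]
```

Call:
apply_moves(
  series=[
    [[0,0,-1.5,0,0,0,25],[-0.7,0,0,0,0,0,25],[-0.7,0,0,0,0,0,25],[0,0,0,0,0,0,25],[0,0,0,0,0,0,25],[0,0,0,0,0,0,25],[0,0,0,0,0,0,25],[0,0,0,0,0,0,25],[0,0,0,0,0,0,25],[0,0,0,0,0,0,25]],
  ],
)

```text
t: 31.35
eef_pos: [0.538, 0.1129, 0.0637]
orientation: [-0.034, 0.999, -0.0, -0.001]
wrist_force: [-4.9, -0.2, 1.1]
opening: 0.0301
```

```bash
python3 - <<'E'
from h import *
s=st(); w,c=snap("wrist"); holes(s,w,c); print(tb(np.array(s["eef_pos"])*1e3))
E
```

```text
t31.35 tcp [538.  112.9  63.7] x [-0.998 -0.068  0.003] z [-0.002 -0.    -1.   ] F [-4.9 -0.2  1.1] op 30.1
hole [319.  242.5] 38 [[-47.78 -56.92]]
hole [319.2 305.9] 27 [[ -8.38 -56.77]]
[[-38.61 -56.99]]
```

Call:
apply_moves(
  series=[
    [[-0.8,0,0,0,0,0,25],[0,0,0,0,0,0,25],[0,0,0,0,0,0,25],[0,0,0,0,0,0,25],[0,0,0,0,0,0,25],[0,0,0,0,0,0,25],[0,0,0,0,0,0,25],[0,0,0,0,0,0,25],[0,0,0,0,0,0,25],[0,0,0,0,0,0,25]],
  ],
)

```text
t: 32.65
eef_pos: [0.5381, 0.113, 0.0637]
orientation: [-0.034, 0.999, -0.0, -0.002]
wrist_force: [-8.0, -0.0, 3.6]
opening: 0.0297
```

```bash
python3 - <<'E'
from h import *
s=st(); w,c=snap("wrist"); holes(s,w,c); print(tb(np.array(s["eef_pos"])*1e3))
E
```

```text
t32.65 tcp [538.1 113.   63.7] x [-0.998 -0.068  0.004] z [-0.004 -0.    -1.   ] F [-8.  -0.   3.6] op 29.7
hole [319.  242.5] 38 [[-47.66 -56.9 ]]
hole [319.3 305.8] 26 [[ -8.3  -56.68]]
[[-38.49 -56.97]]
```

Call:
apply_moves(
  series=[
    [[1.7,0,0,0,0,0,25],[0,0,0,0,0,0,40],[0,0,0,0,0,0,40],[0,0,0,0,0,0,40],[0,0,-30,0,0,0,40],[0,0,-60,0,0,0,40],[8,30,-60,0,0,0,42],[0,27,0,0,0,0,42],[0,0,0,0,0,0,42],[0,0,0,0,0,0,42]],
  ],
)

```text
t: 33.95
eef_pos: [0.5268, 0.1668, 0.2093]
orientation: [-0.034, 0.999, -0.0, -0.0]
wrist_force: [-0.8, -0.3, 0.1]
opening: 0.0419
```

```bash
python3 - <<'E'
from h import *
s=st(); w,c=snap("wrist","w11.png"); print(tb(np.array(s["eef_pos"])*1e3))
cv2.imwrite("pics/w11c.png",cv2.resize(w[140:380,225:465],None,fx=2.5,fy=2.5,interpolation=cv2.INTER_CUBIC)[:,:,::-1])
for r in bot.tip_of("clip_knob","wrist")[:2]: print(round(r["conf"],2),tb(back(r["point"],.1504,c)*1e3))
for r in bot.silhouettes("scale0","wrist")[:4]: print(round(r["conf"],2),r["box"])
E
```

```text
t33.95 tcp [526.8 166.8 209.3] x [-0.998 -0.068  0.001] z [-0.001 -0.001 -1.   ] F [-0.8 -0.3  0.1] op 41.9
[[-46.16  -2.52]]
0.77 [[38.42 -2.1 ]]
0.9 [303.9, 162.0, 340.2, 260.2]
0.62 [247.9, 166.7, 284.9, 262.1]
```

View pics/w11c.png

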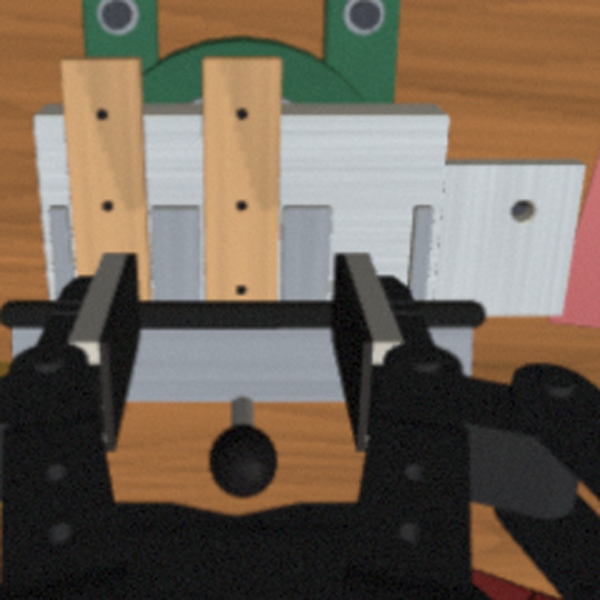

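```bash
python3 - <<'E'
from h import *
from scipy.optimize import least_squares
s=st(); print(tb(np.array(s["eef_pos"])*1e3)); c=cam("wrist",s)
q=np.array([(-45,-88,0),(-45,88,0),(0,125,-3),(-5,-39,5),(-5,-18,5),(-5,18,5),(-5,39,5),(-5,75,5)],float)
m=np.array([(36,116),(448,115),(522,210),(152,207),(199,207),(283,207),(331,207),(414,207)])/2.5+[225,140]
f=lambda p:(proj(bedpt(p,q),c)-m).ravel()
r=least_squares(f,BP,x_scale=[10,10,.1]); print(r.x,np.degrees(r.x[2])); print(f(r.x).reshape(-1,2).round(1).tolist())
print("ear by hole",back(m[2:3],.042,c)*1e3, "from fit",bedpt(r.x,[(0,125,-3)])*1e3)
k=bot.tip_of("clip_knob","wrist")[0]["point"]; print(back(k,.1504,c)*1e3)
E
```

```text
t34.10 tcp [526.9 166.4 209.4] x [-0.998 -0.067  0.001] z [-0.001 -0.    -1.   ] F [0.  0.1 0.6] op 41.9
[[-46.11  -2.9 ]]
[5.73414395e+02 1.72358080e+02 6.82420320e-02] 3.9099804178344093
[[-2.1, -0.6], [1.3, -0.4], [0.4, 0.2], [-0.9, 0.4], [-0.0, 0.3], [0.1, 0.3], [0.5, 0.2], [0.8, 0.1]]
ear by hole [[564.68575344 296.59752818  42.        ]] from fit [[564.89076015 297.06713202  42.        ]]
[[611.32312404 172.43788621 150.4       ]]
```

Call:
apply_moves(
  series=[
    [[-43,1,0,0,0,0,42],[-43,0.9,0,0,0,0,42],[0,0,0,0,0,0,42],[0,0,40,0,0,0,42],[0,0,21,0,0,0,42],[0,0,0,0,0,0,42],[0,0,0,0,0,0,15],[0,0,0,0,0,0,15],[0,0,0,0,0,0,15],[0,0,0,0,0,0,15]],
  ],
)

```text
t: 35.4
eef_pos: [0.6128, 0.1749, 0.1507]
orientation: [-0.034, 0.999, 0.0, 0.001]
wrist_force: [-2.6, -1.3, 6.2]
opening: 0.0192
```

```bash
python3 - <<'E'
from h import *
s=st(); print(tb(np.array(s["eef_pos"])*1e3))
a=np.linspace(1.05,.15,12); x=60-78*np.cos(.26+a); z=30+78*np.sin(.26+a)
print(np.c_[-np.diff(x),-np.diff(z)].round(1).tolist())
E
```

```text
t35.40 tcp [612.8 174.9 150.7] x [-0.998 -0.068 -0.002] z [ 0.002  0.001 -1.   ] F [-2.6 -1.3  6.2] op 19.2
[[40.23 -0.16]]
[[6.1, 1.9], [5.9, 2.4], [5.7, 2.9], [5.4, 3.3], [5.2, 3.8], [4.8, 4.2], [4.5, 4.5], [4.1, 4.9], [3.7, 5.2], [3.2, 5.5], [2.8, 5.7]]
```

Call:
apply_moves(
  series=[
    [[6.1,0,1.9,0,0,0,15],[5.9,0,2.4,0,0,0,15],[5.7,0,2.9,0,0,0,15],[5.4,0,3.3,0,0,0,15],[5.2,0,3.8,0,0,0,15],[4.8,0,4.2,0,0,0,15],[4.5,0,4.5,0,0,0,15],[4.1,0,4.9,0,0,0,15],[3.7,0,5.2,0,0,0,15],[3.2,0,5.5,0,0,0,15]],
  ],
)

```text
t: 36.65
eef_pos: [0.564, 0.1716, 0.1101]
orientation: [-0.034, 0.999, 0.0, 0.0]
wrist_force: [-1.2, -0.6, 0.5]
opening: 0.0192
```

Call:
apply_moves(
  series=[
    [[2.8,0,4.5,0,0,0,15],[0,0,0,0,0,0,15],[0,0,0,0,0,0,15],[0,0,0,0,0,0,15],[0,0,0,0,0,0,42],[0,0,0,0,0,0,42],[0,0,0,0,0,0,42],[0,0,0,0,0,0,42],[0,0,0,0,0,0,42],[0,0,0,0,0,0,42]],
  ],
)

```text
t: 37.9
eef_pos: [0.5614, 0.1713, 0.1058]
orientation: [-0.034, 0.999, 0.0, 0.0]
wrist_force: [0.7, 0.6, 0.6]
opening: 0.0421
```

```bash
python3 - <<'E'
from h import *
s=st(); print(tb(np.array(s["eef_pos"])*1e3)); w,c=snap("wrist","w12.png")
for r in bot.tip_of("clip_knob","wrist")[:2]: print(round(r["conf"],2),tb(back(r["point"],.1054,c)*1e3))
E
```

```text
t37.90 tcp [561.4 171.3 105.8] x [-0.998 -0.068 -0.   ] z [ 0.  0. -1.] F [0.7 0.6 0.6] op 42.1
[[-11.36  -0.29]]
0.77 [[-13.36  -2.93]]
```

Call:
apply_moves(
  series=[
    [[0,0,-45,0,0,0,42],[0,0,-40,0,0,0,42],[-9.4,-56.5,0,0,0,0,42],[-9.4,-56.5,0,0,0,0,42],[-9.4,-56.5,0,0,0,0,42],[-9.4,-56.5,0,0,0,0,42],[-9.4,-56.5,0,0,0,0,42],[-9.4,-56.5,0,0,0,0,42],[0,0,0,0,0,0.182,42],[0,0,0,0,0,0.182,42]],
  ],
)

```text
t: 39.25
eef_pos: [0.6407, -0.1641, 0.1903]
orientation: [0.151, 0.989, 0.0, -0.0]
wrist_force: [0.5, 0.9, -0.4]
opening: 0.042
```

Call:
apply_moves(
  series=[
    [[0,0,0,0,0,0.182,42],[0,0,0,0,0,0.182,42],[0,0,0,0,0,0.182,42],[0,0,0,0,0,0.182,42],[0,0,0,0,0,0.182,42],[0,0,0,0,0,0.182,42],[0,0,0,0,0,0.182,42],[0,0,0,0,0,0,42],[0,0,0,0,0,0,42],[0,0,0,0,0,0,42]],
  ],
)

```text
t: 40.5
eef_pos: [0.6407, -0.163, 0.1908]
orientation: [0.706, 0.708, -0.0, 0.0]
wrist_force: [-0.1, -0.0, -0.1]
opening: 0.0421
```

```bash
python3 - <<'E'
from h import *
s=st(); w,c=snap("wrist"); 
for r in bot.tip_of("pin","wrist")[:2]: print("tip",round(r["conf"],2),np.round(r["point"],1),back(r["point"],.006,c)*1e3)
for r in bot.silhouettes("pin","wrist")[:2]: print("pin",round(r["conf"],2),np.round(r["box"]))
a,ca=snap("scene")
for r in bot.tip_of("clip_knob","scene")[:2]: print("knob",round(r["conf"],2),tb(back(r["point"],.1054,ca)*1e3))
A=cv2.resize(w,(480,300)); B=cv2.resize(a[170:290,310:440],(390,360)); B=cv2.copyMakeBorder(B,0,0,0,90,0); 
cv2.imwrite("pics/w13.png",np.vstack([w[100:380,80:560],B[:,:480]])[:600,:,::-1])
E
```

```text
t40.50 tcp [ 640.7 -163.   190.8] x [-0.003  1.    -0.   ] z [-0. -0. -1.] F [-0.1 -0.  -0.1] op 42.1
tip 0.89 [346.  180.7] [[ 671.56567301 -163.57353733    6.        ]]
pin 0.93 [338. 185. 362. 207.]
knob 0.6 [[-5.69 -1.98]]
```

View pics/w13.png

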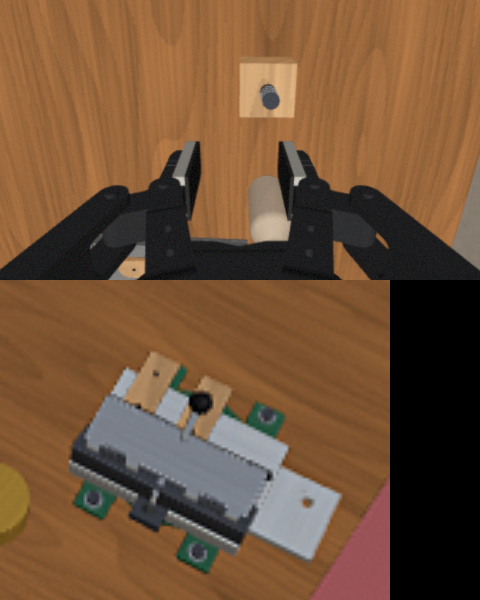

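```bash
python3 - <<'E'
from h import *
c=cam("wrist")
print(back([[350.3,199.5]],.074,c)*1e3, back([[348.5,190.5]],.04,c)*1e3)
E
```

```text
[[ 669.31040346 -163.87394518   74.        ]] [[ 671.05838444 -165.25037085   40.        ]]
```

Call:
apply_moves(
  series=[
    [[-1,29.6,0,0,0,0,42],[0,0,50,0,0,0,42],[0,0,50,0,0,0,42],[0,0,25,0,0,0,42],[0,0,7.5,0,0,0,42],[0,0,0,0,0,0,42],[0,0,0,0,0,0,8],[0,0,0,0,0,0,8],[0,0,0,0,0,0,8],[0,0,0,0,0,0,8]],
  ],
  grip_force=60,
)

```text
t: 42.0
eef_pos: [0.6709, -0.1642, 0.0602]
orientation: [0.707, 0.707, 0.001, 0.001]
wrist_force: [-1.7, -0.4, 6.5]
opening: 0.0139
```

```bash
python3 - <<'E'
from h import *
s=st(); w,c=snap("wrist")
for r in bot.tip_of("pin","wrist")[:2]: print("tip",round(r["conf"],2),np.round(r["point"],1),back(r["point"],.006,c)*1e3)
for r in bot.silhouettes("pin","wrist")[:2]: print("pin",round(r["conf"],2),np.round(r["box"]))
E
```

```text
t42.00 tcp [ 670.9 -164.2   60.2] x [-0.001  1.    -0.001] z [ 0.002 -0.001 -1.   ] F [-1.7 -0.4  6.5] op 13.9
tip 0.88 [319.6 226.8] [[ 672.27923192 -164.67861159    6.        ]]
pin 0.89 [307. 239. 337. 300.]
```

Call:
apply_moves(
  series=[
    [[0,0,-15,0,0,0,8],[0,0,-25,0,0,0,8],[0,0,-50,0,0,0,8],[0,0,-50,0,0,0,8],[57.6,-13.2,0,0,0,0,8],[57.6,-13.2,0,0,0,0,8],[57.6,-13.2,0,0,0,0,8],[57.6,-13.2,0,0,0,0,8],[57.6,-13.2,0,0,0,0,8],[57.6,-13.2,0,0,0,0,8]],
  ],
)

```text
t: 43.4
eef_pos: [0.5902, 0.1834, 0.1997]
orientation: [0.707, 0.707, 0.001, 0.0]
wrist_force: [1.6, 0.5, -0.6]
opening: 0.0143
```

Call:
apply_moves(
  series=[
    [[57.6,-13.2,0,0,0,0,8],[57.8,-13.6,0,0,0,-0.068,8],[0,0,35,0,0,0,8],[0,0,35,0,0,0,8],[0,0,10,0,0,0,8],[0,0,0,0,0,0,8],[0,0,0,0,0,0,8],[0,0,0,0,0,0,8],[0,0,0,0,0,0,8],[0,0,0,0,0,0,8]],
  ],
)

```text
t: 44.65
eef_pos: [0.564, 0.2969, 0.1186]
orientation: [0.682, 0.731, 0.0, 0.0]
wrist_force: [0.1, -0.1, -0.8]
opening: 0.0143
```

```bash
python3 - <<'E'
from h import *
s=st(); print(tb(np.array(s["eef_pos"])*1e3)); w,c=snap("wrist"); z=s["eef_pos"][2]-.0542
for r in bot.tip_of("pin","wrist")[:2]: print("tip",round(r["conf"],2),np.round(r["point"],1),back(r["point"],z,c)*1e3)
for r in bot.tip_of("ear_hole","wrist")[:2]: print("ear",round(r["conf"],2),np.round(r["point"],1),back(r["point"],.042,c)*1e3)
cv2.imwrite("pics/w14.png",cv2.resize(w[120:340,200:460],None,fx=2.7,fy=2.7,interpolation=cv2.INTER_CUBIC)[:,:,::-1])
E
```

```text
t44.65 tcp [564.  296.9 118.6] x [-0.069  0.998  0.   ] z [ 0.  0. -1.] F [ 0.1 -0.1 -0.8] op 14.3
[[ -0.33 124.84]]
tip 0.95 [318.  226.9] [[564.2269378  296.35258216  64.37045544]]
ear 0.94 [317.4 214.6] [[563.67994287 296.8299664   42.        ]]
```

View pics/w14.png

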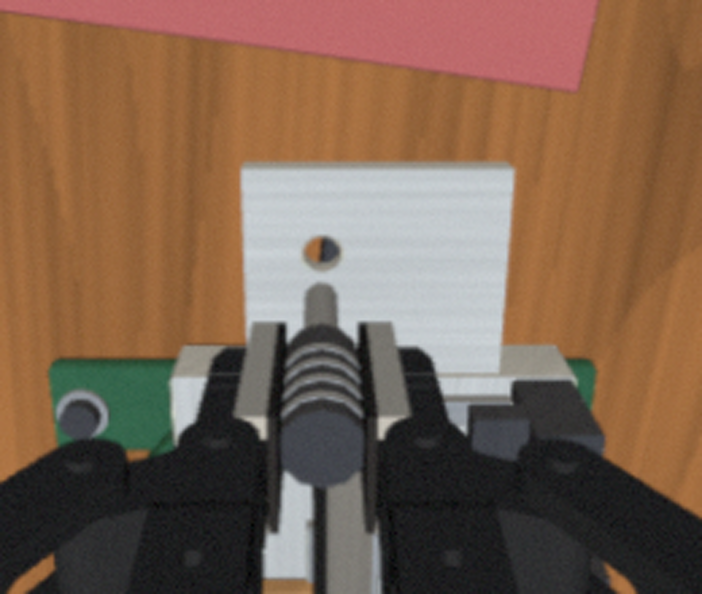

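Call:
apply_moves(
  series=[
    [[0.5,0,10,0,0,0,8],[0,0,8,0,0,0,8],[0,0,4,0,0,0,8],[0,0,2,0,0,0,8],[0,0,2,0,0,0,8],[0,0,1,0,0,0,8],[0,0,1,0,0,0,8],[0,0,0,0,0,0,8],[0,0,0,0,0,0,8],[0,0,0,0,0,0,8]],
  ],
)

```text
t: 46.05
eef_pos: [0.5639, 0.2975, 0.0904]
orientation: [0.682, 0.731, 0.0, 0.0]
wrist_force: [-0.8, 0.9, -0.9]
opening: 0.0138
```

```bash
python3 - <<'E'
from h import *
s=st(); print(np.round(s["moment"],2)); w,c=snap("wrist"); z=s["eef_pos"][2]-.0542
for r in bot.silhouettes("pin","wrist")[:2]: print("pin",round(r["conf"],2),np.round(r["box"]))
for r in bot.tip_of("pin","wrist")[:1]: print("tip",round(r["conf"],2),np.round(r["point"],1),back(r["point"],z,c)*1e3)
E
```

```text
t46.05 tcp [563.9 297.5  90.4] x [-0.069  0.998  0.   ] z [ 0.  0. -1.] F [-0.8  0.9 -0.9] op 13.8
[-0.03 -0.03  0.04]
pin 0.91 [305. 221. 335. 298.]
pin 0.41 [317. 296. 421. 374.]
tip 0.37 [318.1 230.4] [[564.38081377 294.29320981  36.19780029]]
```

Call:
apply_moves(
  series=[
    [[0,0,2,0,0,0,8],[0,0,1,0,0,0,8],[0,0,1,0,0,0,8],[0,0,1,0,0,0,8],[0,0,1,0,0,0,8],[0,0,1,0,0,0,8],[0,0,0,0,0,0,8],[0,0,0,0,0,0,8],[0,0,0,0,0,0,8],[0,0,0,0,0,0,8]],
  ],
)

```text
t: 47.45
eef_pos: [0.564, 0.2975, 0.0842]
orientation: [0.682, 0.731, 0.0, 0.0]
wrist_force: [-1.4, -0.5, 5.0]
opening: 0.0141
```

```bash
python3 - <<'E'
from h import *
s=st()
E
```

```text
t47.45 tcp [564.  297.5  84.2] x [-0.069  0.998  0.   ] z [ 0.001  0.001 -1.   ] F [-1.4 -0.5  5. ] op 14.1
```

Call:
apply_moves(
  series=[
    [[0,1,0.5,0,0,0.008,8],[0,1,0.5,0,0,0.008,8],[0,1,0,0,0,0.008,8],[0,1,0,0,0,0.008,8],[0,1,0,0,0,0.008,8],[0,1,0,0,0,0.008,8],[0,1,0,0,0,0.008,8],[0,1,0,0,0,0.008,8],[0,1,0,0,0,0.008,8],[0,1,0,0,0,0.008,8]],
  ],
)

```text
t: 48.7
eef_pos: [0.5713, 0.2983, 0.0842]
orientation: [0.711, 0.703, -0.001, -0.002]
wrist_force: [-17.2, -0.6, 18.3]
opening: 0.0147
```

```bash
python3 - <<'E'
from h import *
s=st(); d=np.array(s["eef_pos"])*1e3-[BP[0],BP[1],0]; print(np.hypot(*d[:2]), "arc",125*(np.arctan2(d[0],d[1])+.0673),np.round(s["moment"],2))
E
```

```text
t48.70 tcp [571.3 298.3  84.2] x [0.01  1.    0.001] z [-0.004  0.001 -1.   ] F [-17.2  -0.6  18.3] op 14.7
125.86567004796457 arc 7.023369934538778 [-0.19  4.48 -0.01]
```

Call:
apply_moves(
  series=[
    [[0,0.6,-0.6,0,0,0.005,8],[0,0.6,0,0,0,0.005,8],[0,0.6,0,0,0,0.005,8],[0,0.6,0,0,0,0.005,8],[0,0.6,0,0,0,0.005,8],[0,0.6,0,0,0,0.005,8],[0,0.6,0,0,0,0.005,8],[0,0.6,0,0,0,0.005,8],[0,0.6,0,0,0,0.005,8],[0,0.6,0,0,0,0.005,8]],
  ],
)

```text
t: 49.95
eef_pos: [0.5789, 0.298, 0.0832]
orientation: [0.728, 0.685, -0.0, -0.001]
wrist_force: [-4.9, 1.9, 2.6]
opening: 0.0142
```

```bash
cat > arc.py <<'E'
from h import *
s=st(); d=np.array(s["eef_pos"])*1e3-[BP[0],BP[1],0]; print("r",np.hypot(*d[:2]), "arc",125*(np.arctan2(d[0],d[1])+.0673))
E
python3 arc.py
```

```text
t49.95 tcp [578.9 298.   83.2] x [0.061 0.998 0.001] z [-0.001  0.001 -1.   ] F [-4.9  1.9  2.6] op 14.2
r 125.79978366619406 arc 14.604070901580823
```

Call:
apply_moves(
  series=[
    [[0,0,0.5,0,0,0,8],[0,0,0.5,0,0,0,8],[0,0,0.5,0,0,0,8],[0,0,0.5,0,0,0,8],[0,0,0,0,0,0,8],[0,0,0,0,0,0,8],[0,0,0,0,0,0,8],[0,0,0,0,0,0,8],[0,0,0,0,0,0,8],[0,0,0,0,0,0,8]],
  ],
)

```text
t: 51.2
eef_pos: [0.5795, 0.2978, 0.0808]
orientation: [0.728, 0.685, -0.0, -0.0]
wrist_force: [-4.4, 2.7, 3.1]
opening: 0.0138
```

```bash
python3 arc.py
```

```text
t51.20 tcp [579.5 297.8  80.8] x [0.061 0.998 0.   ] z [-0.001  0.    -1.   ] F [-4.4  2.7  3.1] op 13.8
r 125.61195922679217 arc 15.190121618722921
```

Call:
apply_moves(
  series=[
    [[0.4,-0.8,1,0,0,0,8],[0,0,1,0,0,0,8],[0,0,1,0,0,0,8],[0,0,1,0,0,0,8],[0,0,1,0,0,0,8],[0,0,1,0,0,0,8],[0,0,1,0,0,0,8],[0,0,1,0,0,0,8],[0,0,0,0,0,0,8],[0,0,0,0,0,0,8]],
  ],
)

```text
t: 52.45
eef_pos: [0.5791, 0.298, 0.0728]
orientation: [0.728, 0.685, -0.0, 0.0]
wrist_force: [-0.1, 1.5, 0.7]
opening: 0.0139
```

```bash
python3 arc.py
```

```text
t52.45 tcp [579.1 298.   72.8] x [ 0.061  0.998 -0.   ] z [-0. -0. -1.] F [-0.1  1.5  0.7] op 13.9
r 125.74832590092232 arc 14.7647409002118
```

Going in freely; continue down.

Call:
apply_moves(
  series=[
    [[0.2,0,2,0,0,0,8],[0,0,2,0,0,0,8],[0,0,1.5,0,0,0,8],[0,0,1.5,0,0,0,8],[0,0,1,0,0,0,8],[0,0,1,0,0,0,8],[0,0,1,0,0,0,8],[0,0,0.5,0,0,0,8],[0,0,0,0,0,0,8],[0,0,0,0,0,0,8]],
  ],
)

```text
t: 53.7
eef_pos: [0.5791, 0.2982, 0.0623]
orientation: [0.728, 0.685, -0.0, 0.0]
wrist_force: [-0.2, 1.9, 0.2]
opening: 0.0143
```

```bash
python3 arc.py
```

```text
t53.70 tcp [579.1 298.2  62.3] x [ 0.061  0.998 -0.   ] z [-0. -0. -1.] F [-0.2  1.9  0.2] op 14.3
r 125.94416904565571 arc 14.731304933028134
```

Call:
apply_moves(
  series=[
    [[0,0,0.5,0,0,0,8],[0,0,0.5,0,0,0,8],[0,0,0,0,0,0,8],[0,0,0,0,0,0,35],[0,0,0,0,0,0,35],[0,0,0,0,0,0,35],[0,0,-15,0,0,0,35],[0,0,-30,0,0,0,35],[0,0,-50,0,0,0,35],[0,0,-40,0,0,0,35]],
  ],
)

```text
t: 54.95
eef_pos: [0.5792, 0.2982, 0.1997]
orientation: [0.728, 0.685, 0.001, 0.0]
wrist_force: [0.9, -0.3, -0.9]
opening: 0.035
```

```bash
python3 - <<'E'
from h import *
s=st(); w,c=snap("wrist","w15.png")
for r in bot.silhouettes("pin","wrist")[:2]: print("pin",round(r["conf"],2),np.round(r["box"]))
a,ca=snap("scene"); 
for n,z in(("clip_knob",.1054),("ear_hole",.042),("pin",.008)):
  for r in bot.tip_of(n,"scene")[:2]: print(n,round(r["conf"],2),back(r["point"],z,ca)*1e3)
A=w[120:340,160:500]; A=cv2.resize(A,(560,362)); b=cv2.resize(a[170:270,320:440],(288,240))
b2=cv2.resize(a[95:195,175:295],(272,240)); cv2.imwrite("pics/w15c.png",np.vstack([A[:360],np.hstack([b,b2])])[:,:,::-1])
E
```

```text
t54.95 tcp [579.2 298.2 199.7] x [0.061 0.998 0.001] z [ 0.002  0.001 -1.   ] F [ 0.9 -0.3 -0.9] op 35.0
pin 0.88 [313. 181. 330. 203.]
clip_knob 0.92 [[565.16538215 173.63912055 105.4       ]]
ear_hole 0.83 [[577.33121977 289.29443547  42.        ]]
pin 0.6 [[583.02619551 289.53820446   8.        ]]
```

View pics/w15c.png

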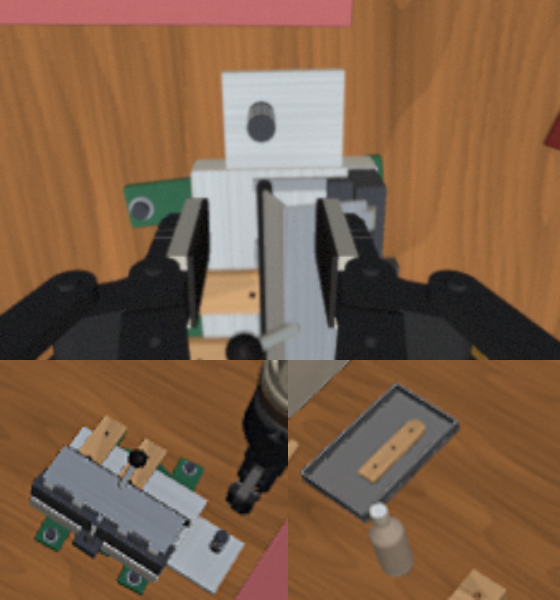

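Call:
apply_moves(
  series=[
    [[0,-21,-10,0,0,0,35],[0,-21,0,0,0,0,35],[0,-22,0,0,0,0,35],[-40,0,0,0,0,0,35],[-40,0,0,0,0,0,35],[-40,0,0,0,0,0,35],[-42,0,0,0,0,0,35],[0,0,0,0,0,0,35],[0,0,0,0,0,0,35],[0,0,0,0,0,0,35]],
  ],
)

```text
t: 56.5
eef_pos: [0.5052, 0.1412, 0.2058]
orientation: [0.728, 0.686, -0.0, -0.0]
wrist_force: [-1.0, -0.2, 0.6]
opening: 0.0353
```

```bash
python3 - <<'E'
from h import *
c=cam("wrist",dict(eef_pos=[.5792,.2982,.1997],orientation=[.728,.685,.001,0]))
print("pin top if z=76:",back([[318.5,195]],.076,c)*1e3,back([[318.5,195]],.082,c)*1e3)
s=st(); w,c=snap("wrist","w16.png")
for n in("scale0",):
  for r in bot.silhouettes(n,"wrist")[:3]: print(n,round(r["conf"],2),r["box"],rect(r["region"],.053,c))
cv2.imwrite("pics/w16c.png",cv2.resize(w[110:310,200:460],None,fx=3,fy=3,interpolation=cv2.INTER_CUBIC)[:,:,::-1])
print((proj(bedpt([573,172.4,.0673-.12],[(-45,-88,0),(-45,88,0),(-70,0,8),(-70,-57,8),(0,125,-3)]),c)-[200,110])*3)
E
```

```text
pin top if z=76: [[579.86186089 299.57163494  76.        ]] [[579.97384675 301.36614113  82.        ]]
t56.50 tcp [505.2 141.2 205.8] x [ 0.06   0.998 -0.   ] z [-0.001 -0.    -1.   ] F [-1.  -0.2  0.6] op 35.3
scale0 0.81 [313.0, 190.6, 383.1, 223.8] (array([535.05126953, 118.82113647]), np.float32(178.8513), [68.27039337158203, 33.86531448364258])
scale0 0.59 [311.8, 132.9, 386.9, 171.4] (array([536.79669189, 174.83537292]), np.float32(178.83167), [69.80025482177734, 34.33224868774414])
[[ 414.33917353  369.01188607]
 [ 420.68633518 -162.95034292]
 [ 341.71484897  129.55725632]
 [ 343.86964579  296.09507212]
 [ 572.08721258 -294.65493722]]
```

View pics/w16c.png

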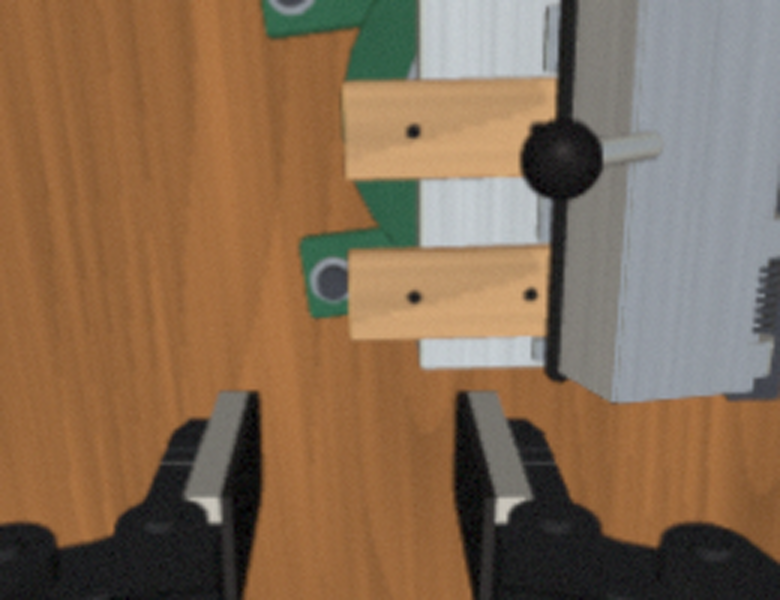

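```bash
python3 - <<'E'
from h import *
print(bot.job_done()); st()
E
```

```text
the job is handed in; nothing more can be done
None
the job is handed in; nothing more can be done
```

The changeover is done and handed in at about 57 s of robot time. The hand-in gives no verdict, so success is judged only from my own checks below.

- **Clip and finished scale:** I lifted the clip and it stayed up. The finished scale lies flat in the tray, near its middle.
- **New scales:** Only two were on the bench. I slid one into the middle lane and one into the right lane. Each was pushed until it stopped against the back stop, at the same depth and with 8 to 13 N. I then lowered the clip onto them.
- **Locking pin:** I put it into the ear's hole and swung the bed about 15 mm clockwise, feeling with the tip. The pin dropped into the index hole and went fully down, with the tip about 34 mm below the ear's top by the arm's height reading.
- **Last pictures:** Both scale ends were within about 1 mm of where they should be, measured against the bed edge. The clip was down on both scales and the pin was upright in the ear. The gripper was clear of everything.
- **Left alone:** I made no contact with the whetstone, the tin or the oil bottle. I did not measure their positions again at the end.
- **Checks that disagreed:** Positions from the cameras differed by up to about 2 mm between views, within the stated calibration. The scene camera put the ear's hole about 8 mm off, so I relied on the wrist camera and the felt contacts. The clip's angle and its force on each scale could not be read directly.

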